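Square up a comparison-stone plate in a corner jig and lay it on the light pad

TASK

Without lifting it, slide the white comparison-stone plate along the blue jig bed into the corner formed by the brass stops, until it sits flush against all three, and take the fingers off it. Then grip it across the middle of its length, lift it straight up and lay it flat on the light pad, inside the four corner brackets, either way round. Leave the mouse, tweezers, loupe and caliper where they are.

Things in the scene. Friction and masses are not known exactly. Their poses are not given: they have to be found in the camera images.
- plate: the white comparison-stone plate (loose, about 130 g), a flat bar 50 mm (its x) by 120 mm (its y, long axis) by 12 mm (z), with five coloured stones in a row along the top (they stand 4 mm proud at most). Origin at the centre of its underside. It starts askew on the jig bed, 25 to 50 mm short of the stops
- plate_center (a point): the centre of that plate, 6 mm above its underside; x across its 50 mm width, y along its 120 mm length, z up. Grip it from above across the 50 mm width
- jig_home (a point): where the plate's centre lies when the plate is home in the jig's corner, 6 mm above the blue bed (axes of the jig). Home is: long axis along y, its +x long side against the two side stops and its +y end against the end stop, pushed to +x and +y as far as it goes. The -x and -y sides of the bed are open
- jig_bed (a point): centre of the top of the blue jig bed, 10 mm above the desk; same axes as the home point, which lies 15 mm to +x and +y of it. The bed is fixed, flat, 170 mm (x) by 200 mm (y)
- side_stops (a point): on the bed, midway between the two brass side stops, on their inner faces, 25 mm to +x of the home point. Each stop is 10 mm high, 22 mm long (y), 14 mm thick (x), centred 44 mm to either side along y; 66 mm is free between them for a finger
- end_stop (a point): on the bed, at the middle of the inner face of the one brass end stop, 60 mm to +y of the home point. The stop is 10 mm high, 22 mm wide (x), 14 mm thick (y)
- pad_seat (a point): where the plate's centre lies when it rests on the light pad, 6 mm above the pad's top; the plate's long axis then lies along this y. The pad is fixed, black with a white panel, 100 mm (x) by 160 mm (y), its top 14 mm above the desk, this point over its centre
- pad_top (a point): centre of the pad's top, same axes. Four aluminium corner brackets, 4 mm thick and 5 mm high, enclose 56 mm (x) by 126 mm (y) round it, so the plate has 3 mm of play on each side; between the brackets the long sides are open for 86 mm, for the fingers
- mouse: blue mouse, 54 x 98 x 38 mm, loose bystander; origin at the centre of its underside
- tweezers: steel tweezers, 13 x 162 x 10 mm, lying along their y, loose bystander; origin at the centre of the underside
- loupe: folding loupe, 27 x 44 x 14 mm, loose bystander; origin at the centre of its underside
- caliper: vernier caliper, 64 x 206 x 8 mm, lying along its y, loose bystander; origin at the centre of its underside
Not all that is in view belongs to the job. What is meant by the plate is not green or orange, and is the larger of those in its own colour.

How it is judged:
On the way, in this order (a step that is already met when the one before it is completed fails the run):
1. the plate sits home in the corner of the jig, within 2.5 mm of the stops and 0.04 rad of square, flat on the bed, with the fingers off it (x of plate_center in the frame of jig_home between -0.0025 and 0.0025 m and y of plate_center in the frame of jig_home between -0.0025 and 0.0025 m and z of plate_center in the frame of jig_home between -0.003 and 0.003 m and angle between the y axis of plate_center and the y axis of jig_home, either way round below 0.04 rad and contact force between the fingers and plate below 0.05 N), for 0.2 s.
2. the plate is lifted at least 30 mm, gripped within 10 mm of the middle of its length (z of plate_center in the frame of jig_home above 0.03 m and contact force between the fingers and plate above 1 N and y of the grasp point in the frame of plate_center between -0.01 and 0.01 m), for 0.1 s.
At the end, for the whole second after the job is handed in: The plate lies flat and at rest on the light pad inside the four brackets (centre within 4.5 mm of the seat in x and y and 2.5 mm in height, long axis within 0.12 rad of the pad's either way round, tilt under 0.04 rad); the bystanders are where they were (x of plate_center in the frame of pad_seat between -0.0045 and 0.0045 m and y of plate_center in the frame of pad_seat between -0.0045 and 0.0045 m and z of plate_center in the frame of pad_seat between -0.0025 and 0.0025 m and angle between the y axis of plate_center and the y axis of pad_seat, either way round below 0.12 rad and angle between plate_center's own z axis and vertical below 0.04 rad and linear speed of plate below 0.01 m/s and angular speed of plate below 0.1 rad/s); the robot touches nothing.
It fails at once if the plate is lifted off the jig bed (4 to 12 mm) while it is more than 12 mm short of its home position (z of plate_center in the frame of jig_home between 0.004 and 0.012 m and x of plate_center in the frame of jig_home between -0.1 and 0.06 m and y of plate_center in the frame of jig_home between -0.115 and 0.06 m and (x of plate_center in the frame of jig_home below -0.012 m or y of plate_center in the frame of jig_home below -0.012 m)).
It fails at once if the mouse, tweezers, loupe or caliper is moved by more than 20 mm (distance of any of mouse, tweezers, loupe, caliper from where it was at the start of the episode above 0.02 m).
It also fails if it takes over 72 s, if anything falls off the work surface, if the arm or the gripper's body presses on something with over 40 N, if the wrist force passes 120 N, or if a joint passes its speed limit or range.

ROBOT

A 7-joint arm with a two-finger parallel gripper is mounted at the origin on a cart in front of the work surface, level with it; the furniture and walls round the work are solid. World frame = base frame: x ahead of the robot, y to its left, z up, the work surface at z = 0. Lengths are in m, angles in rad, forces in N, time in s.
With the tool pointing down it reaches from about 0.35 to 0.775 m from the base axis. Payload 3.1 kg.
Tool frame: the origin (TCP) lies between the finger pads; the fingertips stand tips_ahead ahead of it and the grasp point (between the pads) lies 8 mm behind it (tips_ahead is the distance from the TCP to the fingertips, in m); z points along the fingers, y is the line along which they close (so a half turn about z gives the same grasp; the last joint's range is limited). The gripper opens to 85 mm and grips with 20 to 120 N. Pads are 22 mm wide; open, the fingers measure 114 mm over their backs; the gripper's body (76 mm by 85 mm) begins 54 mm behind the grasp point. The pads swing forward as they close: fully open they stand 13 mm farther back than shut.
Start: joints at [-1.336, 0.311, 0.014, 1.512, -0.004, 1.319, -0.027], TCP at [0.15, 0.529, 0.204] pointing down, gripper open.
Joint ranges: [-2.7, 2.7], [-0.3, 1.91], [-1.27, 1.3], [0.12, 2.57], [-1.44, 4.58], [0.2, 2.03], [-3.05, 3.05]. Speed limits (rad/s): [2.79, 2.79, 3.14, 3.14, 3.14, 3.14, 3.14].

INTERFACE

Orientations are given as a rotation vector (axis times angle).
In Python, from station import observe, grab_frame, job_done, tips_ahead gives the robot as it stands. The module is installed in compiled form; this text tells all that it offers.
- The arm moves only by the tool apply_moves, never from a script. Its argument "increments" is a list of rows, each an object of numbers: "dx", "dy", "dz": the shift along the tool's x, y, z in mm; "turn": the turn about the tool's z in rad; "claw": the finger opening in mm, from 0 to 85.4. A call has 1 to 5 rows; each row shifts and turns the commanded pose from where the row before left it, along the tool's axes as they then stand; what a row does not reach is not made up. A row lasts 1/10 s, in which the tool goes at most 50 mm and 8.59 degrees, less where a joint would pass 70% of its speed; a pose out of reach is approached as far as the arm can. A call with a gripper value outside its range is refused whole. The fingers move at their own pace and stop on an object; "newtons" is the grip in N (left out, the last holds). Time passes only in rows, so rows that do not move let the fingers close. It gives the time, the measured TCP pose, the force, the opening and the grip force at its end, in the units of the state.
- observe(): the state, without advancing time (a new reading comes with each control period).
- grab_frame(name): name is "scene" or "top" or "wrist"; returns a dict with "color" (400x640x3 uint8, blue, green, red), "intrinsics" (3x3 intrinsics, pixels), "R" (3x3) and "t" (3): a world point X has camera coordinates R X + t; the wrist camera has in their place "T_tool_cam" (4x4, takes a point from camera to tool coordinates, whose origin is the TCP and whose axes are the flange's). Camera axes: x right, y down, z forward; pixel columns grow to the right and rows downward; lengths in m; the calibration is good to about 2 mm. A picture is of the moment at which its call begins: read the wrist's pose just before it. There is no depth.
- job_done(): hands the job in; it is judged then, once.
The state is a dict: "time_s": time; "qpos": joint angles; "joint_vel": joint speeds; "tau": joint torques, N m; "position": TCP position; "ee_rot": TCP orientation; "ft_force": force on the tool from outside, world axes, zero at the start; "ft_torque": the same for the moment, N m; "grip_width": opening from 0.0 (shut) to 1.0 (fully open); "finger_force": force on a finger pad.
Only numpy, scipy, OpenCV 4.12 (cv2) and the standard library are available. Lean on these libraries where they do the work, as an engineer would, in place of code of your own. Each camera call takes 0.05 s, during which the arm holds its last target. There are 200 camera calls.

## Working session

There is one attempt and no reset: what is moved stays moved. The work goes in short steps, Python scripts to look and compute and a tool call to move; the robot and the scene stay as the last step left them, time stands still between calls to the robot, and variables do not carry over. Pictures are saved under pics/ and viewed, at most 10 in all, crops included, and the job is handed in when it is done.

Besides the shell and the picture viewer there is one more tool, called after "Emit:" as name(argument=value, ...), one argument or row to a line, values as JSON. apply_moves: Moves the arm, as the interface text tells. Its arguments: {"type":"object","properties":{"increments":{"type":"array"},"newtons":{"type":"number"}},"required":["increments"]}

```bash
mkdir -p pics; python3 - <<'E'
from station import *
import cv2,numpy as np
s=observe();print({k:np.round(v,3) for k,v in s.items()});print(tips_ahead)
for n in ("scene","top"):
    f=grab_frame(n);cv2.imwrite(f"pics/{n}0.png",f["color"]);print(n,f["intrinsics"],f["R"],f["t"])
E
```

```text
{'time_s': np.float64(0.0), 'qpos': array([-1.336,  0.312,  0.014,  1.513, -0.004,  1.319, -0.027]), 'joint_vel': array([-0.   ,  0.001,  0.001,  0.001, -0.   , -0.002, -0.002]), 'tau': array([-0.0000e+00, -3.7991e+01,  1.4600e-01, -2.3059e+01,  1.2000e-02,
        1.3000e-02, -0.0000e+00]), 'position': array([0.15 , 0.528, 0.203]), 'ee_rot': array([-0.433, -3.111,  0.004]), 'ft_force': array([ 0.967, -1.432,  0.786]), 'ft_torque': array([ 0.004,  0.035, -0.037]), 'finger_force': np.float64(0.0), 'grip_width': np.float64(1.003)}
0.011
scene [[496.18817897   0.         311.4453645 ]
 [  0.         496.18817897 196.93479317]
 [  0.           0.           1.        ]] [[ 0.8809614  -0.47281918  0.01868233]
 [-0.31574111 -0.61678186 -0.72103238]
 [ 0.35244086  0.62930292 -0.69264946]] [-0.56791871  0.14177748  1.24641687]
top [[402.09544851   0.         316.01322934]
 [  0.         402.09544851 191.68454635]
 [  0.           0.           1.        ]] [[ 0.00279955 -0.99998018 -0.00563957]
 [-0.99152733 -0.00204339 -0.1298822 ]
 [ 0.1298681   0.0059554  -0.99151339]] [-0.16035289  0.53689245  1.1127542 ]
```

View pics/top0.png

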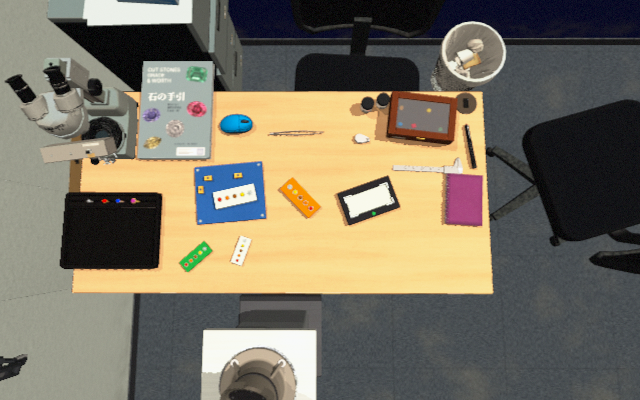

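View pics/scene0.png

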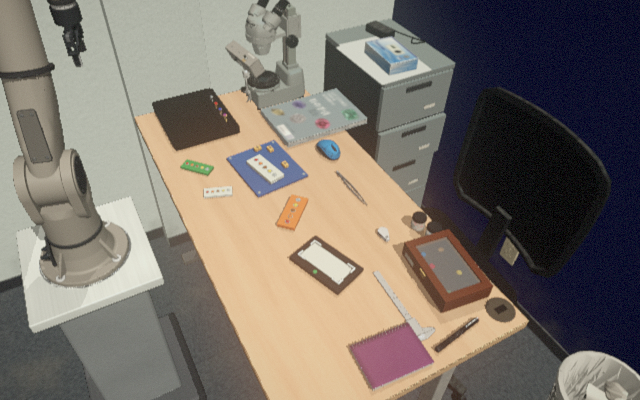

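The top view shows the blue jig bed at about (231,193). The two side stops are at (209,177) and (238,176) on the +x side, and the end stop is at (200,189) on the +y side. The pad is at (368,200).

Candidates for the plate:
- White bar on the bed at (235,196)
- White bar on the desk at (241,250)
- Orange bar at (300,198)
- Green bar at (196,257)

The one meant is the white bar on the bed: it is neither green nor orange, it is the larger of the two whites, and it lies on the jig. I'll measure it coarsely and confirm it with a crop.

```bash
cat > h.py <<'E'
from station import *
import cv2,numpy as np
from scipy.spatial.transform import Rotation as Ro
def frame(n):
    s=observe();f=grab_frame(n)
    if n=="wrist":
        Rt=Ro.from_rotvec(s["ee_rot"]).as_matrix();T=f["T_tool_cam"]
        f["Rc"]=Rt@T[:3,:3];f["c"]=Rt@T[:3,3]+s["position"]
    else: f["Rc"]=f["R"].T;f["c"]=-f["R"].T@f["t"]
    return f,s
def ray(f,px,z):
    px=np.atleast_2d(px).astype(float);d=np.c_[px,np.ones(len(px))]@np.linalg.inv(f["intrinsics"]).T@f["Rc"].T
    return (f["c"]+d*((z-f["c"][2])/d[:,2])[:,None])[:,:2]
def proj(f,X):
    p=(np.atleast_2d(X)-f["c"])@f["Rc"]@f["intrinsics"].T
    return p[:,:2]/p[:,2:]
def blobs(m,amin):
    cs,_=cv2.findContours(m.astype(np.uint8)*255,cv2.RETR_EXTERNAL,cv2.CHAIN_APPROX_NONE)
    return sorted([c for c in cs if cv2.contourArea(c)>amin],key=cv2.contourArea,reverse=True)
def rect(f,c,z):
    "min-area rectangle in the world plane: centre, long, short (mm), long-axis angle"
    P=ray(f,c.reshape(-1,2),z);r=cv2.minAreaRect((P*1000).astype(np.float32))
    b=cv2.boxPoints(r);e=[b[1]-b[0],b[2]-b[1]];e.sort(key=np.linalg.norm)
    a=np.arctan2(e[1][1],e[1][0])%np.pi
    return np.round(r[0],1),round(np.linalg.norm(e[1]),1),round(np.linalg.norm(e[0]),1),round(a,3)
E
python3 - <<'E'
from h import *
f,s=frame("top");im=f["color"];hsv=cv2.cvtColor(im,cv2.COLOR_BGR2HSV);H,S,V=[hsv[...,i].astype(int) for i in range(3)]
roi=np.zeros(H.shape,bool);roi[95:292,75:490]=1
for nm,m,z,a in (("blue",(H>100)&(H<125)&(S>130)&roi,.01,100),("white",(S<60)&(V>180)&roi,.022,60),("dark",(V<70)&roi,.014,300)):
    for c in blobs(m,a): print(nm,cv2.boundingRect(c),rect(f,c,z))
cv2.imwrite("pics/c1.png",cv2.resize(im[150:275,170:420],None,fx=3.2,fy=3.2,interpolation=cv2.INTER_CUBIC))
E
```

```text
blue (195, 162, 71, 62) (array([537.8,  93.3]), np.float32(196.4), np.float32(166.6), np.float32(1.665))
white (343, 182, 51, 36) (array([ 516.8, -310.1]), np.float32(134.0), np.float32(62.8), np.float32(1.917))
white (213, 184, 44, 25) (array([527. ,  76.7]), np.float32(121.0), np.float32(49.2), np.float32(1.794))
white (150, 121, 59, 37) (array([694.7, 242.1]), np.float32(169.7), np.float32(108.6), np.float32(1.572))
white (393, 158, 70, 16) (array([ 616.4, -482.4]), np.float32(200.2), np.float32(44.3), np.float32(1.573))
white (75, 141, 32, 18) (array([664.2, 504.2]), np.float32(91.3), np.float32(44.4), np.float32(1.695))
white (231, 236, 20, 30) (array([371.4,  54.4]), np.float32(79.0), np.float32(33.9), np.float32(2.796))
white (159, 112, 32, 30) (array([729.7, 257.7]), np.float32(90.0), np.float32(81.1), np.float32(0.432))
white (146, 95, 41, 12) (array([812.1, 289. ]), np.float32(120.7), np.float32(34.1), np.float32(1.571))
white (355, 134, 15, 9) (array([ 697.8, -293.4]), np.float32(42.5), np.float32(23.1), np.float32(1.369))
dark (75, 192, 87, 77) (array([428.9, 416.7]), np.float32(253.1), np.float32(217.9), np.float32(1.573))
dark (338, 177, 61, 48) (array([ 515.9, -309.7]), np.float32(156.5), np.float32(95.5), np.float32(1.916))
dark (81, 117, 41, 32) (array([722.8, 473.2]), np.float32(119.1), np.float32(82.7), np.float32(1.32))
```

View pics/c1.png

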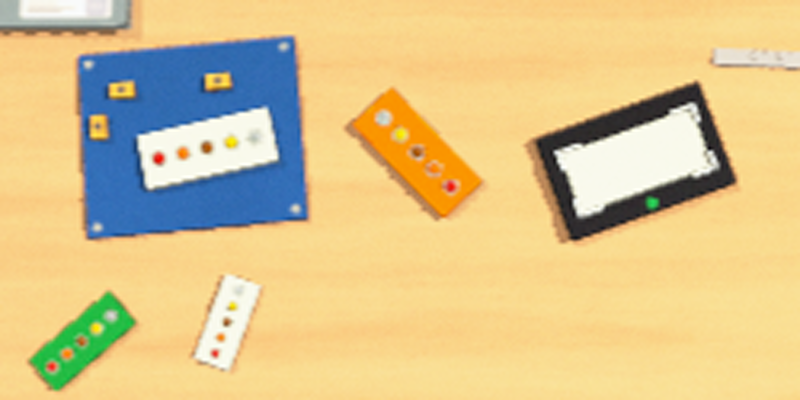

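The crop confirms it: the plate is the large white bar on the blue bed at crop (207,148), measuring 121×49 mm. The desk decoy at (227,322) measures only 79×34 mm. I'll move above the jig to look from near.

```bash
cat >> h.py <<'E'
def plan(x,y,z,ang,n,start=None):
    "rows (tool axes, mm/rad) to reach world x,y,z (mm) with tool y at world angle ang, tool down"
    s=observe();Rm=Ro.from_rotvec(s["ee_rot"]).as_matrix()
    p,a=(s["position"]*1000,np.arctan2(Rm[1,1],Rm[0,1])) if start is None else (np.array(start[:3],float),start[3])
    d=(ang-a+np.pi/2)%np.pi-np.pi/2; g=np.array([x,y,z]);p0=p.copy();a0=a
    for i in range(1,n+1):
        w=p0+(g-p0)*i/n-p; ty=np.array([np.cos(a),np.sin(a)]); tx=np.array([-ty[1],ty[0]]) # z down: x = y cross z
        tx=np.array([ty[1]*-1-0,0+ty[0]]) 
        r=np.round([w[:2]@tx,w[:2]@ty,-w[2]],1); t=round(-(a0+d*i/n-a),2)
        p=p+np.r_[r[0]*tx+r[1]*ty,-r[2]];a-=t
        print('{"dx":%g,"dy":%g,"dz":%g,"turn":%g}'%(*r,t),end=",\n" if i%5==0 else ",")
    print("\nend",np.round(p,1),round(a,3))
E
python3 - <<'E'
from h import *
s=observe();Rm=Ro.from_rotvec(s["ee_rot"]).as_matrix();print(np.round(Rm,3));ty=Rm[:2,1];print("tx check",-ty[1],ty[0])
f,s=frame("wrist");print(f["T_tool_cam"].round(3),f["intrinsics"][0,0])
plan(520,85,230,.16,15)
E
```

```text
[[-0.962  0.273 -0.   ]
 [ 0.273  0.962 -0.002]
 [-0.    -0.002 -1.   ]]
tx check -0.9619542049165489 0.2732047138073843
[[ 0.001 -0.953 -0.303  0.076]
 [ 1.     0.001  0.001  0.   ]
 [-0.    -0.303  0.953 -0.171]
 [ 0.     0.     0.     1.   ]] 309.1359582134316
{"dx":-31.8,"dy":-21.7,"dz":-1.8,"turn":0.08},{"dx":-33.4,"dy":-19.1,"dz":-1.8,"turn":0.07},{"dx":-34.7,"dy":-16.7,"dz":-1.8,"turn":0.08},{"dx":-35.9,"dy":-13.9,"dz":-1.8,"turn":0.07},{"dx":-36.8,"dy":-11.4,"dz":-1.8,"turn":0.08},
{"dx":-37.6,"dy":-8.3,"dz":-1.8,"turn":0.07},{"dx":-38.1,"dy":-5.7,"dz":-1.8,"turn":0.08},{"dx":-38.4,"dy":-2.7,"dz":-1.8,"turn":0.07},{"dx":-38.5,"dy":0,"dz":-1.8,"turn":0.08},{"dx":-38.4,"dy":3.2,"dz":-1.8,"turn":0.08},
{"dx":-38,"dy":6.1,"dz":-1.8,"turn":0.07},{"dx":-37.5,"dy":8.8,"dz":-1.8,"turn":0.08},{"dx":-36.6,"dy":11.8,"dz":-1.8,"turn":0.07},{"dx":-35.7,"dy":14.3,"dz":-1.8,"turn":0.08},{"dx":-34.5,"dy":17.2,"dz":-1.8,"turn":0.07},

end [520.  85. 230.] 0.164
```

Emit:
apply_moves(
  increments=[
    {"dx": -32, "dy": -22, "dz": -2, "turn": 0.08},
    {"dx": -33, "dy": -19, "dz": -2, "turn": 0.07},
    {"dx": -35, "dy": -17, "dz": -2, "turn": 0.08},
    {"dx": -36, "dy": -14, "dz": -2, "turn": 0.07},
    {"dx": -37, "dy": -11, "dz": -2, "turn": 0.08},
  ],
)

```text
validation failed for argument at $.in...
```

Emit:
apply_moves(
  increments=[
    {"dx": -38, "dy": -8, "dz": -2, "turn": 0.07},
    {"dx": -38, "dy": -6, "dz": -2, "turn": 0.08},
    {"dx": -38, "dy": -3, "dz": -2, "turn": 0.07},
    {"dx": -38, "dy": 0, "dz": -2, "turn": 0.08},
    {"dx": -38, "dy": 3, "dz": -2, "turn": 0.08},
  ],
)

```text
validation failed for argument at $.in...
```

Emit:
apply_moves(
  increments=[
    {"dx": -38, "dy": 6, "dz": -2, "turn": 0.07},
    {"dx": -37, "dy": 9, "dz": -2, "turn": 0.08},
    {"dx": -37, "dy": 12, "dz": -2, "turn": 0.07},
    {"dx": -36, "dy": 14, "dz": -2, "turn": 0.08},
    {"dx": -34, "dy": 17, "dz": -2, "turn": 0.07},
  ],
)

```text
validation failed for argument at $.in...
```

Emit:
apply_moves(
  increments=[
    {"dx": 0},
    {"dx": 0},
  ],
)

```text
validation failed for argument at $.in...
```

```bash
cat >> h.py <<'E'
def look(png=None):
    f,s=frame("wrist");im=f["color"];hsv=cv2.cvtColor(im,cv2.COLOR_BGR2HSV);H,S,V=[hsv[...,i].astype(int) for i in range(3)]
    if png: cv2.imwrite(png,im)
    print("tcp",s["position"].round(4),s["ee_rot"].round(3),"F",s["ft_force"].round(1),s["finger_force"],s["grip_width"].round(3),s["time_s"])
    return f,H,S,V
E
python3 - <<'E'
from h import *
f,H,S,V=look("pics/w1.png")
for nm,m,z,a in (("blue",(H>100)&(H<125)&(S>130),.01,2000),("white",(S<60)&(V>170),.022,600),("brass",(H>12)&(H<32)&(S>140)&(V>120),.02,60)):
    for c in blobs(m,a)[:8]: print(nm,cv2.boundingRect(c),rect(f,c,z))
E
```

```text
Traceback (most recent call last):
  File "h.py", line 41, in look
    print("tcp",s["position"].round(4),s["ee_rot"].round(3),"F",s["ft_force"].round(1),s["finger_force"],s["grip_width"].round(3),s["time_s"])
                                                                                                         ^^^^^^^^^^^^^^^^^^^^^
AttributeError: 'float' object has no attribute 'round'
```

View pics/w1.png

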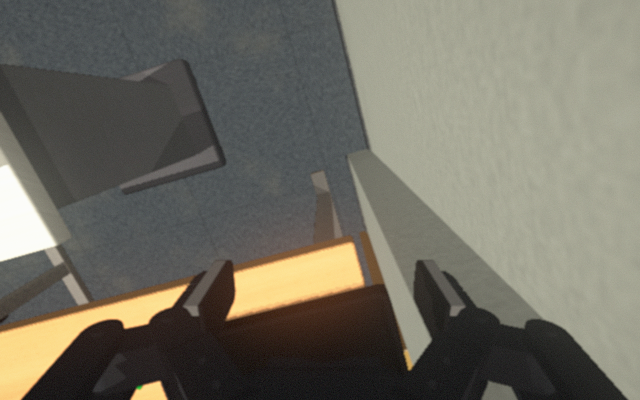

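That picture still shows the start pose, with the fingers at about (210,310) and (440,310), because the moves were refused. The rows probably need all five keys, so I'll try one.

Emit:
apply_moves(
  increments=[
    {"dx": -32, "dy": -22, "dz": -2, "turn": 0.08, "claw": 85},
  ],
)

```text
time_s: 0.35
position: [0.1695, 0.5023, 0.2047]
ee_rot: [-0.544, -3.09, -0.002]
ft_force: [1.1, 0.6, -0.8]
grip_width: 0.997
finger_force: 0.0
```

```bash
sed -i 's/s\["grip_width"\].round(3)/round(s["grip_width"],3)/; s/"dz":%g,"turn":%g}/"dz":%g,"turn":%g,"claw":85}/' h.py
```

Emit:
apply_moves(
  increments=[
    {"dx": -33, "dy": -19, "dz": -2, "turn": 0.07, "claw": 85},
    {"dx": -35, "dy": -17, "dz": -2, "turn": 0.08, "claw": 85},
    {"dx": -36, "dy": -14, "dz": -2, "turn": 0.07, "claw": 85},
    {"dx": -37, "dy": -11, "dz": -2, "turn": 0.08, "claw": 85},
  ],
)

```text
time_s: 0.75
position: [0.2746, 0.3794, 0.2138]
ee_rot: [-1.017, -2.972, -0.0]
ft_force: [0.2, 0.3, -0.2]
grip_width: 0.994
finger_force: 0.0
```

Emit:
apply_moves(
  increments=[
    {"dx": -38, "dy": -8, "dz": -2, "turn": 0.07, "claw": 85},
    {"dx": -38, "dy": -6, "dz": -2, "turn": 0.08, "claw": 85},
    {"dx": -38, "dy": -3, "dz": -2, "turn": 0.07, "claw": 85},
    {"dx": -38, "dy": 0, "dz": -2, "turn": 0.08, "claw": 85},
    {"dx": -38, "dy": 3, "dz": -2, "turn": 0.08, "claw": 85},
  ],
)

```text
time_s: 1.25
position: [0.397, 0.2322, 0.2239]
ee_rot: [-1.561, -2.726, -0.001]
ft_force: [0.3, 0.5, -0.2]
grip_width: 0.997
finger_force: 0.0
```

Emit:
apply_moves(
  increments=[
    {"dx": -38, "dy": 6, "dz": -2, "turn": 0.07, "claw": 85},
    {"dx": -37, "dy": 9, "dz": -2, "turn": 0.08, "claw": 85},
    {"dx": -37, "dy": 12, "dz": -2, "turn": 0.07, "claw": 85},
    {"dx": -36, "dy": 14, "dz": -2, "turn": 0.08, "claw": 85},
    {"dx": -34, "dy": 17, "dz": -2, "turn": 0.07, "claw": 85},
  ],
)

```text
time_s: 1.75
position: [0.52, 0.0846, 0.2339]
ee_rot: [2.035, 2.393, 0.001]
ft_force: [0.1, 0.5, 0.1]
grip_width: 0.998
finger_force: 0.0
```

Emit:
apply_moves(
  increments=[
    {"dx": 0, "dy": 0, "dz": 0, "turn": 0, "claw": 85},
    {"dx": 0, "dy": 0, "dz": 0, "turn": 0, "claw": 85},
  ],
)

```text
time_s: 1.95
position: [0.5193, 0.0851, 0.2335]
ee_rot: [-2.034, -2.394, 0.001]
ft_force: [-0.6, 0.2, -0.1]
grip_width: 0.993
finger_force: 0.0
```

```bash
python3 - <<'E'
from h import *
f,H,S,V=look("pics/w2.png")
for nm,m,z,a in (("blue",(H>100)&(H<125)&(S>130),.01,2000),("white",(S<60)&(V>170),.022,600),("brass",(H>12)&(H<32)&(S>140)&(V>120),.02,60)):
    for c in blobs(m,a)[:8]: print(nm,cv2.boundingRect(c),rect(f,c,z))
E
```

```text
tcp [0.5193 0.0851 0.2335] [-2.034e+00 -2.394e+00  1.000e-03] F [-0.6  0.2 -0.1] 0.0 0.993 1.95
blue (277, 80, 138, 156) (array([540.6,  94.2]), np.float32(194.3), np.float32(164.8), np.float32(1.662))
white (308, 132, 41, 90) (array([528.5,  76.3]), np.float32(114.7), np.float32(45.4), np.float32(1.797))
white (0, 199, 50, 78) (array([134.5, -76.3]), np.float32(124.9), np.float32(66.2), np.float32(1.527))
white (177, 147, 63, 48) (array([377.2,  60.2]), np.float32(74.2), np.float32(29.4), np.float32(2.8))
brass (113, 0, 347, 376) (array([473.,   9.]), np.float32(515.1), np.float32(448.3), np.float32(1.661))
brass (338, 0, 118, 156) (array([581.5, 198.5]), np.float32(167.1), np.float32(126.5), np.float32(1.734))
brass (445, 149, 124, 173) (array([765.4,  31.3]), np.float32(248.8), np.float32(132.5), np.float32(1.498))
brass (350, 92, 19, 12) (array([547.3, 176.7]), np.float32(21.1), np.float32(12.2), np.float32(0.163))
brass (378, 111, 12, 18) (array([581.3, 156.9]), np.float32(19.7), np.float32(13.1), np.float32(1.734))
brass (486, 143, 29, 18) (array([731.7, 142.7]), np.float32(32.6), np.float32(18.5), np.float32(0.02))
brass (370, 182, 11, 16) (array([589.6,  70.1]), np.float32(20.0), np.float32(12.9), np.float32(1.734))
brass (139, 382, 19, 18) (array([ 302.5, -319.4]), np.float32(36.8), np.float32(27.8), np.float32(0.516))
```

View pics/w2.png

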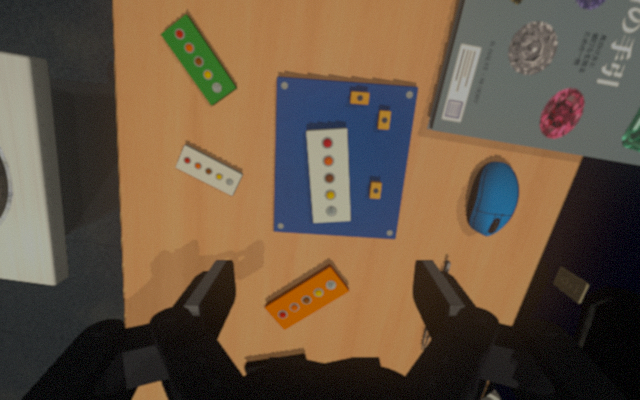

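The wrist view shows the plate at about (328,175), with the bed corner stops at (360,98), (384,120) and (375,190). Both cameras and the stop positions agree on home at about (553.8, 110.5) mm, with jig yaw 0.093. The plate is at (528, 76.5), yaw 0.226. Next I descend onto it.

```bash
sed -i 's/"claw":85/"claw":68/' h.py; python3 - <<'E'
from h import *
plan(528.3,76.5,60,.226,5)
E
```

```text
{"dx":-2.3,"dy":1.5,"dz":34.7,"turn":-0.01,"claw":68},{"dx":-2.3,"dy":1.6,"dz":34.6,"turn":-0.01,"claw":68},{"dx":-2.4,"dy":1.5,"dz":34.7,"turn":-0.02,"claw":68},{"dx":-2.4,"dy":1.4,"dz":34.7,"turn":-0.01,"claw":68},{"dx":-2.3,"dy":1.5,"dz":34.7,"turn":-0.01,"claw":68},

end [528.3  76.6  60. ] 0.225
```

Emit:
apply_moves(
  increments=[
    {"dx": -2, "dy": 1, "dz": 35, "turn": -0.01, "claw": 68},
    {"dx": -2, "dy": 2, "dz": 35, "turn": -0.01, "claw": 68},
    {"dx": -3, "dy": 2, "dz": 35, "turn": -0.02, "claw": 68},
    {"dx": -2, "dy": 1, "dz": 35, "turn": -0.01, "claw": 68},
    {"dx": -3, "dy": 2, "dz": 34, "turn": -0.01, "claw": 68},
  ],
)

```text
time_s: 2.5
position: [0.5282, 0.0784, 0.0583]
ee_rot: [-1.952, -2.459, -0.002]
ft_force: [-0.5, 0.1, -0.8]
grip_width: 0.794
finger_force: 0.0
```

Emit:
apply_moves(
  increments=[
    {"dx": 0, "dy": 0, "dz": 0, "turn": 0, "claw": 68},
    {"dx": 0, "dy": 0, "dz": 0, "turn": 0, "claw": 68},
    {"dx": 0, "dy": 0, "dz": 0, "turn": 0, "claw": 68},
  ],
)

```text
time_s: 2.8
position: [0.5309, 0.0768, 0.0618]
ee_rot: [1.956, 2.456, 0.005]
ft_force: [-0.3, -0.3, 0.6]
grip_width: 0.803
finger_force: 0.0
```

```bash
python3 - <<'E'
from h import *
f,H,S,V=look("pics/w3.png")
for nm,m,z,a in (("white",(S<60)&(V>150),.022,600),("blue",(H>100)&(H<125)&(S>130),.01,2000)):
    for c in blobs(m,a)[:5]: print(nm,cv2.boundingRect(c),rect(f,c,z))
plan(528.3,76.5,30,.226,3)
E
```

```text
tcp [0.5309 0.0768 0.0618] [1.956 2.456 0.005] F [-0.3 -0.3  0.6] 0.0 0.803 2.8
white (282, 134, 73, 156) (array([528.9,  75.8]), np.float32(119.1), np.float32(48.8), np.float32(1.795))
white (526, 0, 90, 136) (array([659.4, 208.7]), np.float32(81.1), np.float32(23.7), np.float32(1.582))
white (53, 145, 116, 89) (array([382. ,  62.3]), np.float32(75.0), np.float32(30.5), np.float32(2.803))
blue (225, 38, 260, 276) (array([540.8,  93.6]), np.float32(196.7), np.float32(166.6), np.float32(1.665))
blue (543, 207, 94, 117) (array([760.4,  77.4]), np.float32(104.2), np.float32(64.1), np.float32(1.629))
{"dx":0.2,"dy":-0.9,"dz":10.7,"turn":-0,"claw":68},{"dx":0.2,"dy":-0.9,"dz":10.6,"turn":-0,"claw":68},{"dx":0.1,"dy":-1,"dz":10.7,"turn":-0,"claw":68},
end [528.3  76.5  30. ] 0.225
```

View pics/w3.png

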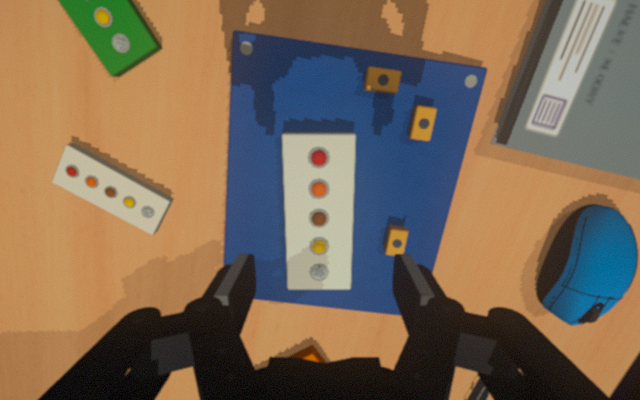

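The wrist view shows the plate at (319,211) lying between the fingers at (238,275) and (410,275). The stops are at (383,80), (423,123) and (397,240). It measures (528.9, 75.8), which agrees with the earlier value.

Emit:
apply_moves(
  increments=[
    {"dx": 0, "dy": -1, "dz": 12, "turn": 0, "claw": 64},
    {"dx": 0, "dy": -1, "dz": 12, "turn": 0, "claw": 64},
    {"dx": 0, "dy": 0, "dz": 8, "turn": 0, "claw": 64},
    {"dx": 0, "dy": 0, "dz": 0, "turn": 0, "claw": 64},
    {"dx": 0, "dy": 0, "dz": 0, "turn": 0, "claw": 64},
  ],
)

```text
time_s: 3.35
position: [0.5271, 0.075, 0.0272]
ee_rot: [-1.959, -2.455, 0.001]
ft_force: [-0.8, -0.6, 0.3]
grip_width: 0.749
finger_force: 0.0
```

Emit:
apply_moves(
  increments=[
    {"dx": 0, "dy": 0, "dz": 2, "turn": 0, "claw": 64},
    {"dx": 0, "dy": 0, "dz": 2, "turn": 0, "claw": 64},
    {"dx": 0, "dy": 0, "dz": 0, "turn": 0, "claw": 64},
  ],
)

```text
time_s: 3.65
position: [0.5274, 0.0752, 0.0236]
ee_rot: [-1.959, -2.456, -0.0]
ft_force: [0.0, -0.4, 0.4]
grip_width: 0.75
finger_force: 0.0
```

Emit:
apply_moves(
  increments=[
    {"dx": 0, "dy": 0, "dz": 1, "turn": 0, "claw": 64},
    {"dx": 0, "dy": 0, "dz": 1, "turn": 0, "claw": 64},
    {"dx": 0, "dy": 0, "dz": 0, "turn": 0, "claw": 64},
  ],
)

```text
time_s: 3.95
position: [0.5273, 0.0752, 0.0216]
ee_rot: [-1.959, -2.456, 0.0]
ft_force: [0.0, -0.5, 0.1]
grip_width: 0.749
finger_force: 0.0
```

Emit:
apply_moves(
  increments=[
    {"dx": 0, "dy": 0, "dz": 1, "turn": 0, "claw": 64},
    {"dx": 0, "dy": 0, "dz": 0, "turn": 0, "claw": 64},
  ],
)

```text
time_s: 4.15
position: [0.5273, 0.0752, 0.0206]
ee_rot: [-1.959, -2.456, 0.0]
ft_force: [-0.5, -0.5, 0.3]
grip_width: 0.747
finger_force: 0.0
```

```bash
python3 - <<'E'
from h import *
f,H,S,V=look("pics/w4.png")
cv2.imwrite("pics/w4c.png",cv2.resize(f["color"][130:330,180:480],None,fx=2.6,fy=2.6))
E
```

```text
tcp [0.5273 0.0752 0.0206] [-1.959 -2.456  0.   ] F [-0.5 -0.5  0.3] 0.0 0.747 4.15
```

View pics/w4c.png

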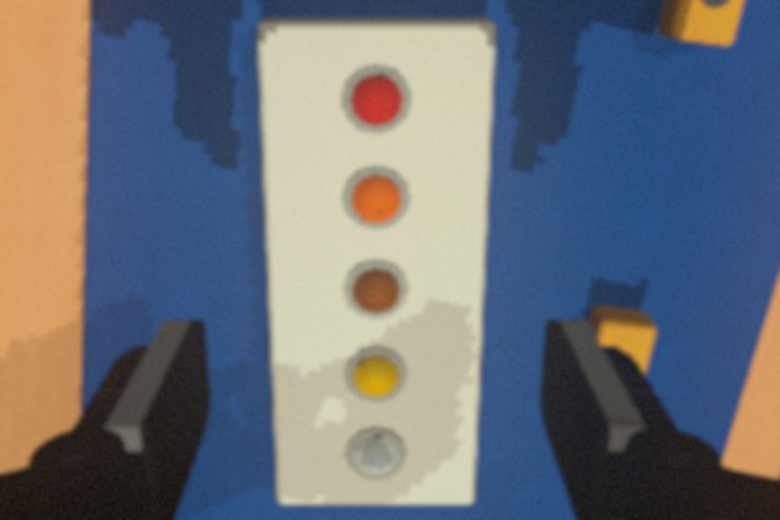

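The crop shows the plate between the open fingers, whose tips are at crop (200,322) and (545,322). There is no bed contact yet. I'll check how high the tips are from those pixels.

```bash
python3 - <<'E'
from h import *
f,s=frame("wrist");Rm=Ro.from_rotvec(s["ee_rot"]).as_matrix()
for z in (.010,.013,.016,.02,.025):
    P=ray(f,[[180+203/2.6,130+322/2.6],[180+545/2.6,130+322/2.6]],z)
    Q=(np.c_[P,[z,z]]-s["position"])@Rm; print(z,(Q*1000).round(1).tolist())
E
```

```text
0.01 [[-14.9, -41.4, 10.7], [-14.8, 44.2, 10.7]]
0.013 [[-13.4, -40.7, 7.7], [-13.2, 43.5, 7.7]]
0.016 [[-11.9, -39.9, 4.7], [-11.7, 42.7, 4.7]]
0.02 [[-9.8, -39.0, 0.7], [-9.7, 41.8, 0.7]]
0.025 [[-7.3, -37.8, -4.3], [-7.1, 40.6, -4.3]]
```

Emit:
apply_moves(
  increments=[
    {"dx": 0, "dy": 1, "dz": 0, "turn": 0, "claw": 58},
    {"dx": 0, "dy": 0, "dz": 0, "turn": 0, "claw": 58},
    {"dx": 0, "dy": 0, "dz": 1, "turn": 0, "claw": 58},
    {"dx": 0, "dy": 0, "dz": 1, "turn": 0, "claw": 58},
    {"dx": 0, "dy": 0, "dz": 0, "turn": 0, "claw": 58},
  ],
)

```text
time_s: 4.75
position: [0.5282, 0.0754, 0.0185]
ee_rot: [-1.959, -2.456, 0.001]
ft_force: [0.1, 0.1, -0.2]
grip_width: 0.674
finger_force: 0.0
```

Emit:
apply_moves(
  increments=[
    {"dx": 0, "dy": 0, "dz": 1, "turn": 0, "claw": 58},
    {"dx": 0, "dy": 0, "dz": 0, "turn": 0, "claw": 58},
  ],
)

```text
time_s: 4.95
position: [0.5283, 0.0754, 0.0176]
ee_rot: [-1.959, -2.456, 0.0]
ft_force: [0.6, -0.1, -0.3]
grip_width: 0.68
finger_force: 0.0
```

Emit:
apply_moves(
  increments=[
    {"dx": 0, "dy": 0, "dz": 1, "turn": 0, "claw": 58},
    {"dx": 0, "dy": 0, "dz": 0, "turn": 0, "claw": 58},
  ],
)

```text
time_s: 5.15
position: [0.5283, 0.0754, 0.0166]
ee_rot: [-1.959, -2.456, 0.0]
ft_force: [0.2, 0.7, 0.3]
grip_width: 0.675
finger_force: 0.0
```

Emit:
apply_moves(
  increments=[
    {"dx": 0, "dy": 0, "dz": 1, "turn": 0, "claw": 58},
    {"dx": 0, "dy": 0, "dz": 0, "turn": 0, "claw": 58},
  ],
)

```text
time_s: 5.35
position: [0.5283, 0.0754, 0.0156]
ee_rot: [-1.959, -2.456, 0.0]
ft_force: [0.3, -0.5, -0.6]
grip_width: 0.677
finger_force: 0.0
```

Emit:
apply_moves(
  increments=[
    {"dx": 0, "dy": 0, "dz": 1, "turn": 0, "claw": 58},
    {"dx": 0, "dy": 0, "dz": 0, "turn": 0, "claw": 58},
  ],
)

```text
time_s: 5.55
position: [0.5283, 0.0754, 0.0146]
ee_rot: [-1.959, -2.456, 0.0]
ft_force: [0.0, 0.3, 0.3]
grip_width: 0.685
finger_force: 0.0
```

```bash
python3 - <<'E'
from h import *
f,H,S,V=look("pics/w5.png")
# dark finger mask inner/top corner
f2,_=frame("scene");s=observe()
P=proj(f2,[[*s["position"]]]);print(P)
x,y=P[0].astype(int);a=cv2.resize(f2["color"][y-45:y+30,x-50:x+50],None,fx=5,fy=5,interpolation=cv2.INTER_CUBIC)
b=cv2.resize(f["color"][150:330,180:470],(400,375*180*400//(290*375)))
c=np.zeros((375,800,3),np.uint8);c[:, :400]=cv2.resize(a,(500,375))[:,50:450];c[:b.shape[0],400:]=b
cv2.imwrite("pics/c5.png",c)
E
```

```text
tcp [0.5283 0.0754 0.0146] [-1.959 -2.456  0.   ] F [0.  0.3 0.3] 0.0 0.685 5.55
[[264.91790719 169.20942933]]
```

View pics/c5.png

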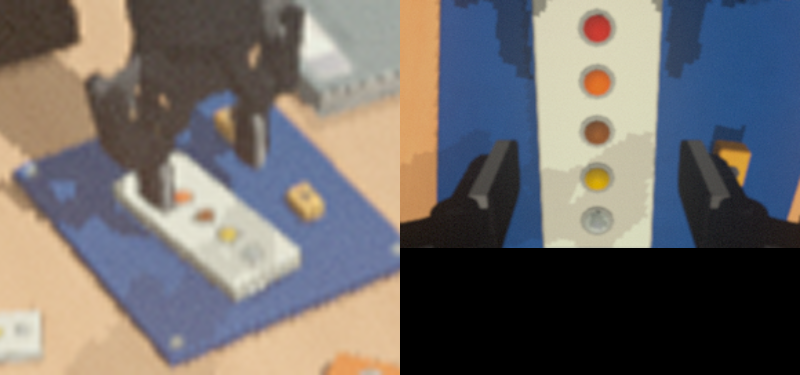

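In the scene crop the tips at (165,205) and (262,160) appear well above the plate. I'll compute their height.

```bash
python3 - <<'E'
from h import *
f,s=frame("scene");Rm=Ro.from_rotvec(s["ee_rot"]).as_matrix()
print("seen left",257,165,"right",264-50+312/5,169-45+160/5)
for z in (-25,-15,-5,0,5,11):
    X=[s["position"]+Rm@np.array([a,b*.029+c*b,z/1000]) for b in (-1,1) for a in (-.011,.011) for c in (0,.008)]
    print(z,proj(f,X).round(0).tolist())
E
```

```text
seen left 257 165 right 276.4 156.0
-25 [[259.0, 169.0], [257.0, 170.0], [254.0, 165.0], [252.0, 166.0], [275.0, 161.0], [277.0, 159.0], [270.0, 157.0], [272.0, 156.0]]
-15 [[259.0, 171.0], [257.0, 173.0], [254.0, 168.0], [252.0, 169.0], [275.0, 163.0], [277.0, 162.0], [270.0, 159.0], [272.0, 158.0]]
-5 [[259.0, 174.0], [257.0, 175.0], [255.0, 170.0], [252.0, 171.0], [275.0, 166.0], [277.0, 165.0], [270.0, 162.0], [272.0, 161.0]]
0 [[259.0, 175.0], [257.0, 176.0], [255.0, 171.0], [253.0, 173.0], [275.0, 167.0], [277.0, 166.0], [270.0, 163.0], [273.0, 162.0]]
5 [[259.0, 177.0], [257.0, 178.0], [255.0, 173.0], [253.0, 174.0], [275.0, 168.0], [277.0, 167.0], [270.0, 165.0], [273.0, 164.0]]
11 [[259.0, 178.0], [257.0, 179.0], [255.0, 174.0], [253.0, 175.0], [275.0, 170.0], [277.0, 169.0], [271.0, 166.0], [273.0, 165.0]]
```

Two views and the shadows agree that at this opening the tips are about 40 mm above where the TCP figure puts them. So I keep going down, watching the force.

Emit:
apply_moves(
  increments=[
    {"dx": 0, "dy": 0, "dz": 4, "turn": 0, "claw": 60},
    {"dx": 0, "dy": 0, "dz": 4, "turn": 0, "claw": 60},
    {"dx": 0, "dy": 0, "dz": 0, "turn": 0, "claw": 60},
  ],
)

```text
time_s: 6.0
position: [0.5276, 0.0754, 0.0059]
ee_rot: [-1.959, -2.455, 0.002]
ft_force: [-0.6, -0.5, 0.5]
grip_width: 0.703
finger_force: 0.0
```

```bash
python3 - <<'E'
from h import *
f,H,S,V=look("pics/w6.png")
print(observe()["qpos"],observe()["tau"].round(1))
# finger silhouettes: dark columns per row
m=(V<75)
for r in range(230,300,6): 
    c=np.where(m[r,180:470])[0]+180; l=c[c<320]; q=c[c>=320]; print(r,l.max() if len(l) else None,q.min() if len(q) else None)
E
```

```text
tcp [0.5276 0.0754 0.0059] [-1.959e+00 -2.455e+00  2.000e-03] F [-0.6 -0.5  0.5] 0.0 0.703 6.0
[-0.53312058  0.50799338  0.47924837  1.82001073 -0.29375914  0.88548323
  0.30664056] [  0.  -38.6   5.2 -17.6   0.   -0.    0. ]
230 None None
236 None None
242 None None
248 None None
254 261 386
260 262 386
266 262 385
272 263 385
278 264 384
284 264 384
290 263 385
296 261 387
```

Emit:
apply_moves(
  increments=[
    {"dx": 0, "dy": 0, "dz": 4, "turn": 0, "claw": 60},
    {"dx": 0, "dy": 0, "dz": 4, "turn": 0, "claw": 60},
    {"dx": 0, "dy": 0, "dz": 3, "turn": 0, "claw": 60},
    {"dx": 0, "dy": 0, "dz": 0, "turn": 0, "claw": 60},
  ],
)

```text
time_s: 6.45
position: [0.5278, 0.0753, -0.0049]
ee_rot: [-1.959, -2.455, 0.002]
ft_force: [-0.4, 0.5, -0.8]
grip_width: 0.697
finger_force: 0.0
```

Emit:
apply_moves(
  increments=[
    {"dx": 0, "dy": 0, "dz": 2, "turn": 0, "claw": 60},
    {"dx": 0, "dy": 0, "dz": 2, "turn": 0, "claw": 60},
    {"dx": 0, "dy": 0, "dz": 0, "turn": 0, "claw": 60},
  ],
)

```text
time_s: 6.75
position: [0.5282, 0.0754, -0.0085]
ee_rot: [-1.959, -2.456, 0.001]
ft_force: [-0.1, 0.2, -0.1]
grip_width: 0.705
finger_force: 0.0
```

```bash
python3 - <<'E'
from h import *
f,H,S,V=look("pics/w7.png")
f2,_=frame("scene");s=observe()
a=cv2.resize(f2["color"][125:205,215:315],None,fx=4,fy=4,interpolation=cv2.INTER_CUBIC)
b=cv2.resize(f["color"][130:330,180:470],(400,276))
c=np.zeros((320,800,3),np.uint8);c[:, :400]=a;c[:276,400:]=b
cv2.imwrite("pics/c7.png",c)
for nm,m,z,a in (("white",(S<60)&(V>150),.022,600),):
    for c in blobs(m,a)[:3]: print(nm,cv2.boundingRect(c),rect(f,c,z))
E
```

```text
tcp [ 0.5282  0.0754 -0.0085] [-1.959e+00 -2.456e+00  1.000e-03] F [-0.1  0.2 -0.1] 0.0 0.705 6.75
white (271, 147, 105, 213) (array([529.1,  75.3]), np.float32(119.4), np.float32(49.9), np.float32(1.794))
white (0, 179, 115, 103) (array([394.1,  62. ]), np.float32(56.0), np.float32(30.3), np.float32(2.804))
```

View pics/c7.png

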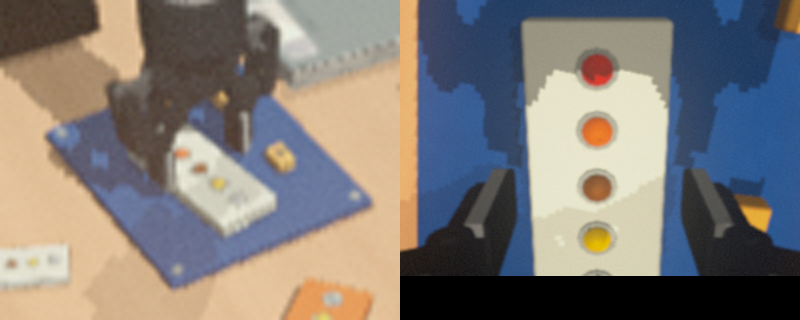

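The shadows are closing on the fingertips, which straddle the plate near the brown middle stone at (597,187) in the crop. I continue down.

Emit:
apply_moves(
  increments=[
    {"dx": 0, "dy": 0, "dz": 3, "turn": 0, "claw": 60},
    {"dx": 0, "dy": 0, "dz": 3, "turn": 0, "claw": 60},
    {"dx": 0, "dy": 0, "dz": 3, "turn": 0, "claw": 60},
    {"dx": 0, "dy": 0, "dz": 0, "turn": 0, "claw": 60},
  ],
)

```text
time_s: 7.25
position: [0.5278, 0.0754, -0.0179]
ee_rot: [-1.959, -2.455, 0.001]
ft_force: [-0.8, -0.1, -0.3]
grip_width: 0.703
finger_force: 0.0
```

Emit:
apply_moves(
  increments=[
    {"dx": 0, "dy": 0, "dz": 2, "turn": 0, "claw": 60},
    {"dx": 0, "dy": 0, "dz": 0, "turn": 0, "claw": 60},
    {"dx": 0, "dy": 0, "dz": 1, "turn": 0, "claw": 60},
    {"dx": 0, "dy": 0, "dz": 0, "turn": 0, "claw": 60},
  ],
)

```text
time_s: 7.65
position: [0.5283, 0.0754, -0.0204]
ee_rot: [-1.959, -2.456, 0.0]
ft_force: [0.3, -0.2, -0.2]
grip_width: 0.704
finger_force: 0.0
```

Emit:
apply_moves(
  increments=[
    {"dx": 0, "dy": 0, "dz": 1, "turn": 0, "claw": 60},
    {"dx": 0, "dy": 0, "dz": 0, "turn": 0, "claw": 60},
  ],
)

```text
time_s: 7.85
position: [0.5283, 0.0754, -0.0213]
ee_rot: [-1.959, -2.456, -0.0]
ft_force: [-0.6, 0.1, -0.3]
grip_width: 0.701
finger_force: 0.0
```

Emit:
apply_moves(
  increments=[
    {"dx": 0, "dy": 0, "dz": 1, "turn": 0, "claw": 60},
    {"dx": 0, "dy": 0, "dz": 0, "turn": 0, "claw": 60},
  ],
)

```text
time_s: 8.05
position: [0.5283, 0.0754, -0.0224]
ee_rot: [-1.959, -2.456, 0.0]
ft_force: [-0.6, 0.0, -0.8]
grip_width: 0.705
finger_force: 0.0
```

```bash
cat >> h.py <<'E'
def tips():
    f,H,S,V=look();m=V<75
    for r in range(225,300):
        c=np.where(m[r,200:450])[0]+200;l=c[c<320];q=c[c>=320]
        if len(l) and len(q):break
    s=observe();w=s["grip_width"]*85.4; Z=309.1*w/(q.min()-l.max()-1); yc=(r-f["intrinsics"][1,2])/309.1*Z
    print("row",r,l.max(),q.min(),"tip rel tcp",-171-.303*yc+.953*Z,"x",76-.953*yc-.303*Z)
    return f,H,S,V
E
python3 - <<'E'
from h import *
tips()
E
```

```text
tcp [ 0.5283  0.0754 -0.0224] [-1.959 -2.456  0.   ] F [-0.6  0.  -0.8] 0.0 0.705 8.05
row 252 261 387 tip rel tcp -37.046985173273924 x 8.970258452228421
```

Emit:
apply_moves(
  increments=[
    {"dx": 0, "dy": 0, "dz": 1, "turn": 0, "claw": 60},
    {"dx": 0, "dy": 0, "dz": 0, "turn": 0, "claw": 60},
  ],
)

```text
time_s: 8.3
position: [0.5285, 0.0754, -0.0225]
ee_rot: [-1.959, -2.456, -0.001]
ft_force: [-1.6, -0.8, 4.9]
grip_width: 0.7
finger_force: 2.7
```

Emit:
apply_moves(
  increments=[
    {"dx": 0, "dy": 0, "dz": 1, "turn": 0, "claw": 60},
    {"dx": 0, "dy": 0, "dz": 0, "turn": 0, "claw": 60},
  ],
)

```text
time_s: 8.5
position: [0.5285, 0.0755, -0.0226]
ee_rot: [-1.959, -2.455, -0.001]
ft_force: [-4.3, 0.3, 13.1]
grip_width: 0.7
finger_force: 6.0
```

Emit:
apply_moves(
  increments=[
    {"dx": 0, "dy": 0, "dz": 1, "turn": 0, "claw": 60},
    {"dx": 0, "dy": 0, "dz": 0, "turn": 0, "claw": 60},
  ],
)

```text
time_s: 8.7
position: [0.5285, 0.0755, -0.0226]
ee_rot: [-1.959, -2.455, -0.002]
ft_force: [-5.5, -0.4, 18.8]
grip_width: 0.701
finger_force: 9.2
```

The tips touched the bed at TCP z = -22.5 mm. I back off 7 mm (3 of overtravel plus 4 of clearance for the swing) and close gently.

Emit:
apply_moves(
  increments=[
    {"dx": 0, "dy": 0, "dz": -3, "turn": 0, "claw": 60},
    {"dx": 0, "dy": 0, "dz": -4, "turn": 0, "claw": 60},
    {"dx": 0, "dy": 0, "dz": 0, "turn": 0, "claw": 60},
  ],
  newtons=20,
)

```text
time_s: 9.0
position: [0.5289, 0.0755, -0.018]
ee_rot: [1.959, 2.455, 0.001]
ft_force: [0.3, -0.2, 0.6]
grip_width: 0.702
finger_force: 0.0
```

Emit:
apply_moves(
  increments=[
    {"dx": 0, "dy": 0, "dz": 0, "turn": 0, "claw": 54},
    {"dx": 0, "dy": 0, "dz": 0, "turn": 0, "claw": 50},
    {"dx": 0, "dy": 0, "dz": 0, "turn": 0, "claw": 46},
    {"dx": 0, "dy": 0, "dz": 0, "turn": 0, "claw": 46},
  ],
  newtons=20,
)

```text
time_s: 9.4
position: [0.5281, 0.0753, -0.0186]
ee_rot: [-1.959, -2.455, 0.001]
ft_force: [-0.5, -0.7, 1.6]
grip_width: 0.583
finger_force: 21.7
```

```bash
python3 - <<'E'
from h import *
f,H,S,V=tips()
for nm,m,z,a in (("white",(S<60)&(V>150),.022,600),):
    for c in blobs(m,a)[:2]: print(nm,cv2.boundingRect(c),rect(f,c,z))
s=observe();print(s["ft_torque"])
E
```

```text
tcp [ 0.5281  0.0753 -0.0186] [-1.959e+00 -2.455e+00  1.000e-03] F [-0.5 -0.7  1.6] 21.68173223733902 0.583 9.4
row 253 269 378 tip rel tcp -42.76846736557411 x 11.326533942542191
white (267, 149, 115, 214) (array([528.6,  79.4]), np.float32(111.9), np.float32(49.8), np.float32(1.796))
white (0, 194, 102, 99) (array([399.1,  61.1]), np.float32(46.8), np.float32(30.3), np.float32(2.804))
[-0.00324939  0.10137902 -0.0395174 ]
```

The grip reads 49.8 mm and about 21 N, so the plate is held. I'll plan the slide.

```bash
sed -i 's/"claw":68/"claw":46/' h.py; python3 - <<'E'
from h import *
s=observe();plan(549,105,-18.6,.093,8,start=(528.3,75.4,-18.6,.226))
E
```

```text
{"dx":3,"dy":3.4,"dz":-0,"turn":0.02,"claw":46},{"dx":3.1,"dy":3.2,"dz":-0,"turn":0.01,"claw":46},{"dx":3.1,"dy":3.3,"dz":-0,"turn":0.02,"claw":46},{"dx":3.2,"dy":3.2,"dz":-0,"turn":0.02,"claw":46},{"dx":3.3,"dy":3.1,"dz":-0,"turn":0.01,"claw":46},
{"dx":3.3,"dy":3.1,"dz":-0,"turn":0.02,"claw":46},{"dx":3.3,"dy":3.1,"dz":-0,"turn":0.02,"claw":46},{"dx":3.4,"dy":2.9,"dz":-0,"turn":0.01,"claw":46},
end [549.  105.  -18.6] 0.096
```

Emit:
apply_moves(
  increments=[
    {"dx": 3, "dy": 3.4, "dz": 0, "turn": 0.02, "claw": 46},
    {"dx": 3.1, "dy": 3.2, "dz": 0, "turn": 0.02, "claw": 46},
    {"dx": 3.1, "dy": 3.3, "dz": 0, "turn": 0.02, "claw": 46},
    {"dx": 3.2, "dy": 3.2, "dz": 0, "turn": 0.02, "claw": 46},
  ],
)

```text
time_s: 9.85
position: [0.5391, 0.0909, -0.0185]
ee_rot: [-2.057, -2.374, -0.0]
ft_force: [0.5, 0.3, -2.2]
grip_width: 0.58
finger_force: 21.5
```

Emit:
apply_moves(
  increments=[
    {"dx": 3.3, "dy": 3.1, "dz": 0, "turn": 0.02, "claw": 46},
    {"dx": 3.3, "dy": 3.1, "dz": 0, "turn": 0.02, "claw": 46},
    {"dx": 3.3, "dy": 3.1, "dz": 0, "turn": 0.01, "claw": 46},
    {"dx": 3.4, "dy": 2.9, "dz": 0, "turn": 0, "claw": 46},
    {"dx": 0, "dy": 0, "dz": 0, "turn": 0, "claw": 46},
  ],
)

```text
time_s: 10.35
position: [0.5499, 0.1057, -0.0183]
ee_rot: [2.113, 2.325, 0.001]
ft_force: [0.4, 0.1, -2.2]
grip_width: 0.575
finger_force: 21.5
```

```bash
cat >> h.py <<'E'
def jig(topcam=False):
    "plate and bed and stops in the view; plate offset from home in jig axes"
    if topcam:
        f,_=frame("top");hsv=cv2.cvtColor(f["color"],cv2.COLOR_BGR2HSV);H,S,V=[hsv[...,i].astype(int) for i in range(3)]
        roi=np.zeros(H.shape,bool);roi[150:230,180:275]=1;A=60
    else: f,H,S,V=look();roi=np.ones(H.shape,bool);A=600
    for c in blobs((S<60)&(V>150)&roi,A)[:3]: print("white",cv2.boundingRect(c),rect(f,c,.022))
    for c in blobs((H>12)&(H<32)&(S>140)&(V>100)&roi,4 if topcam else 150): 
        r=rect(f,c,.02)
        if r[1]<30:print("brass",cv2.boundingRect(c),r)
E
python3 - <<'E'
from h import *
jig();s=observe();Rm=Ro.from_rotvec(s["ee_rot"]).as_matrix();print(np.arctan2(Rm[1,1],Rm[0,1])%np.pi)
E
```

```text
tcp [ 0.5499  0.1057 -0.0183] [2.113e+00 2.325e+00 1.000e-03] F [ 0.4  0.1 -2.2] 21.513672173023224 0.575 10.35
white (268, 149, 114, 214) (array([550.8, 109.7]), np.float32(112.2), np.float32(49.7), np.float32(1.669))
white (539, 0, 101, 205) (array([663.6, 192.6]), np.float32(76.3), np.float32(46.1), np.float32(1.583))
white (0, 290, 75, 69) (array([407.2,  62.4]), np.float32(36.0), np.float32(30.0), np.float32(2.802))
brass (308, 107, 51, 33) (array([548.4, 176.2]), np.float32(21.0), np.float32(12.9), np.float32(0.097))
brass (388, 152, 35, 49) (array([581.9, 156.7]), np.float32(21.5), np.float32(13.8), np.float32(1.667))
brass (297, 0, 46, 57) (array([539. , 211.7]), np.float32(19.2), np.float32(16.7), np.float32(2.042))
brass (361, 0, 31, 78) (array([562.1, 209.4]), np.float32(28.0), np.float32(9.4), np.float32(1.956))
brass (314, 307, 21, 19) (array([553.6,  81.1]), np.float32(10.7), np.float32(10.3), np.float32(2.04))
brass (378, 324, 10, 35) (array([585.9,  68.4]), np.float32(21.9), np.float32(4.7), np.float32(1.72))
brass (314, 268, 20, 18) (array([551.4, 103.8]), np.float32(9.4), np.float32(9.2), np.float32(1.676))
brass (335, 0, 24, 28) (array([549.2, 216.5]), np.float32(8.9), np.float32(8.7), np.float32(1.667))
0.09475063578826845
```

The plate is square to the jig, with about 3.4 mm left in x and 3.3 mm in y. I push x onto the side stops first.

Emit:
apply_moves(
  increments=[
    {"dx": 0, "dy": 1.5, "dz": 0, "turn": 0, "claw": 46},
    {"dx": 0, "dy": 1.5, "dz": 0, "turn": 0, "claw": 46},
    {"dx": 0, "dy": 1, "dz": 0, "turn": 0, "claw": 46},
    {"dx": 0, "dy": 0, "dz": 0, "turn": 0, "claw": 46},
  ],
)

```text
time_s: 10.8
position: [0.5536, 0.1049, -0.0183]
ee_rot: [2.115, 2.323, 0.0]
ft_force: [-0.5, 0.2, -0.7]
grip_width: 0.575
finger_force: 21.5
```

Emit:
apply_moves(
  increments=[
    {"dx": 0, "dy": 1, "dz": 0, "turn": 0, "claw": 46},
    {"dx": 0, "dy": 0, "dz": 0, "turn": 0, "claw": 46},
  ],
)

```text
time_s: 11.0
position: [0.5537, 0.105, -0.0185]
ee_rot: [-2.114, -2.322, 0.002]
ft_force: [-0.7, -0.3, -0.5]
grip_width: 0.579
finger_force: 21.6
```

Emit:
apply_moves(
  increments=[
    {"dx": 1.5, "dy": 0, "dz": 0, "turn": 0, "claw": 46},
    {"dx": 1.5, "dy": 0, "dz": 0, "turn": 0, "claw": 46},
    {"dx": 1, "dy": 0, "dz": 0, "turn": 0, "claw": 46},
    {"dx": 0, "dy": 0, "dz": 0, "turn": 0, "claw": 46},
  ],
)

```text
time_s: 11.4
position: [0.5534, 0.1087, -0.0185]
ee_rot: [-2.114, -2.323, 0.002]
ft_force: [-2.3, -2.7, -1.1]
grip_width: 0.579
finger_force: 21.6
```

Emit:
apply_moves(
  increments=[
    {"dx": 1, "dy": 0, "dz": 0, "turn": 0, "claw": 46},
    {"dx": 0, "dy": 0, "dz": 0, "turn": 0, "claw": 46},
  ],
)

```text
time_s: 11.6
position: [0.5533, 0.1087, -0.0185]
ee_rot: [2.115, 2.323, -0.003]
ft_force: [-3.3, -3.8, -0.9]
grip_width: 0.581
finger_force: 21.6
```

```bash
python3 - <<'E'
from h import *
jig()
E
```

```text
tcp [ 0.5533  0.1087 -0.0185] [ 2.115  2.323 -0.003] F [-3.3 -3.8 -0.9] 21.556402444839478 0.581 11.6
white (268, 150, 113, 213) (array([554.3, 112.7]), np.float32(111.7), np.float32(49.7), np.float32(1.667))
white (530, 0, 110, 211) (array([665.6, 194. ]), np.float32(78.9), np.float32(50.0), np.float32(1.583))
white (0, 297, 69, 66) (array([408.6,  62.3]), np.float32(33.6), np.float32(30.1), np.float32(2.802))
brass (298, 114, 52, 33) (array([548.3, 176.2]), np.float32(21.2), np.float32(13.0), np.float32(0.095))
brass (381, 158, 33, 49) (array([582.4, 156.8]), np.float32(21.7), np.float32(13.0), np.float32(1.663))
brass (372, 320, 16, 43) (array([587.7,  71.4]), np.float32(26.9), np.float32(7.6), np.float32(1.655))
brass (313, 307, 22, 19) (array([557.1,  84.3]), np.float32(10.6), np.float32(10.5), np.float32(1.381))
brass (314, 268, 20, 18) (array([554.8, 107. ]), np.float32(9.4), np.float32(9.2), np.float32(1.667))
brass (51, 0, 22, 33) (array([446.8, 208.6]), np.float32(10.6), np.float32(6.9), np.float32(1.665))
```

There is contact on both sides (Fx -3.3, Fy -3.8). I press 1 mm more each way, then open.

Emit:
apply_moves(
  increments=[
    {"dx": 0, "dy": 1, "dz": 0, "turn": 0, "claw": 46},
    {"dx": 1, "dy": 0, "dz": 0, "turn": 0, "claw": 46},
    {"dx": 0, "dy": 0, "dz": 0, "turn": 0, "claw": 46},
  ],
)

```text
time_s: 11.95
position: [0.5533, 0.1087, -0.0185]
ee_rot: [-2.115, -2.322, 0.007]
ft_force: [-5.1, -6.5, 1.0]
grip_width: 0.576
finger_force: 21.8
```

Emit:
apply_moves(
  increments=[
    {"dx": 0, "dy": 0, "dz": 0, "turn": 0, "claw": 54},
    {"dx": 0, "dy": 0, "dz": 0, "turn": 0, "claw": 58},
    {"dx": 0, "dy": -2, "dz": 0, "turn": 0, "claw": 62},
    {"dx": 0, "dy": 0, "dz": 0, "turn": 0, "claw": 62},
    {"dx": 0, "dy": 0, "dz": 0, "turn": 0, "claw": 62},
  ],
)

```text
time_s: 12.45
position: [0.5534, 0.1119, -0.018]
ee_rot: [2.113, 2.324, 0.002]
ft_force: [0.2, -0.1, -0.6]
grip_width: 0.727
finger_force: 0.0
```

```bash
python3 - <<'E'
from h import *
jig()
E
```

```text
tcp [ 0.5534  0.1119 -0.018 ] [2.113e+00 2.324e+00 2.000e-03] F [ 0.2 -0.1 -0.6] 0.0 0.727 12.45
white (268, 157, 112, 206) (array([554.3, 114. ]), np.float32(109.1), np.float32(49.9), np.float32(1.665))
white (527, 0, 113, 217) (array([666. , 195.8]), np.float32(82.5), np.float32(50.7), np.float32(1.583))
white (0, 301, 70, 66) (array([408.2,  62.5]), np.float32(34.2), np.float32(30.1), np.float32(2.805))
brass (298, 121, 51, 33) (array([548.3, 176.3]), np.float32(21.3), np.float32(13.3), np.float32(0.096))
brass (380, 164, 32, 49) (array([582.4, 157. ]), np.float32(22.0), np.float32(13.1), np.float32(1.667))
brass (371, 324, 26, 44) (array([590.6,  71.3]), np.float32(27.9), np.float32(13.3), np.float32(1.667))
brass (514, 0, 33, 79) (array([624. , 220.7]), np.float32(27.3), np.float32(7.1), np.float32(1.597))
brass (313, 312, 21, 18) (array([557. ,  84.2]), np.float32(10.4), np.float32(10.3), np.float32(1.667))
brass (53, 0, 22, 29) (array([446.3, 212.7]), np.float32(10.0), np.float32(7.7), np.float32(1.491))
brass (503, 78, 18, 45) (array([623.2, 198.4]), np.float32(17.0), np.float32(4.3), np.float32(1.535))
brass (75, 0, 18, 31) (array([453.8, 212.7]), np.float32(10.0), np.float32(5.7), np.float32(1.625))
brass (314, 273, 20, 18) (array([555.1, 107. ]), np.float32(9.7), np.float32(9.1), np.float32(1.831))
brass (170, 52, 29, 26) (array([490.8, 198.5]), np.float32(11.6), np.float32(7.8), np.float32(2.986))
```

The plate reads flush at the contact values: square (1.665), x gap about 0 and y end on its stop. Its middle stone is at y≈110.6 and the fingers are free. Now I grip and lift straight up.

Emit:
apply_moves(
  increments=[
    {"dx": -1.3, "dy": 0.5, "dz": 0, "turn": 0, "claw": 62},
    {"dx": 0, "dy": 0, "dz": 0, "turn": 0, "claw": 62},
  ],
  newtons=35,
)

```text
time_s: 12.7
position: [0.5537, 0.1096, -0.0182]
ee_rot: [2.115, 2.323, 0.0]
ft_force: [-0.9, -0.1, 0.1]
grip_width: 0.729
finger_force: 0.0
```

Emit:
apply_moves(
  increments=[
    {"dx": 0, "dy": 0, "dz": 0, "turn": 0, "claw": 54},
    {"dx": 0, "dy": 0, "dz": 0, "turn": 0, "claw": 48},
    {"dx": 0, "dy": 0, "dz": 0, "turn": 0, "claw": 45},
    {"dx": 0, "dy": 0, "dz": 0, "turn": 0, "claw": 45},
    {"dx": 0, "dy": 0, "dz": 0, "turn": 0, "claw": 45},
  ],
  newtons=35,
)

```text
time_s: 13.2
position: [0.5533, 0.1097, -0.018]
ee_rot: [-2.114, -2.323, 0.0]
ft_force: [-2.2, 0.4, 4.7]
grip_width: 0.577
finger_force: 38.1
```

Emit:
apply_moves(
  increments=[
    {"dx": 0, "dy": 0, "dz": -5, "turn": 0, "claw": 45},
    {"dx": 0, "dy": 0, "dz": -10, "turn": 0, "claw": 45},
    {"dx": 0, "dy": 0, "dz": -15, "turn": 0, "claw": 45},
    {"dx": 0, "dy": 0, "dz": -20, "turn": 0, "claw": 45},
    {"dx": 0, "dy": 0, "dz": -20, "turn": 0, "claw": 45},
  ],
)

```text
time_s: 13.7
position: [0.5538, 0.11, 0.0534]
ee_rot: [2.114, 2.323, 0.001]
ft_force: [0.6, -0.4, -1.6]
grip_width: 0.576
finger_force: 37.4
```

Emit:
apply_moves(
  increments=[
    {"dx": 0, "dy": 0, "dz": -20, "turn": 0, "claw": 45},
    {"dx": 0, "dy": 0, "dz": -15, "turn": 0, "claw": 45},
    {"dx": 0, "dy": 0, "dz": 0, "turn": 0, "claw": 45},
    {"dx": 0, "dy": 0, "dz": 0, "turn": 0, "claw": 45},
  ],
)

```text
time_s: 14.1
position: [0.5537, 0.11, 0.0873]
ee_rot: [2.114, 2.323, 0.002]
ft_force: [-0.9, -0.7, -2.2]
grip_width: 0.574
finger_force: 37.5
```

```bash
sed -i 's/"claw":46/"claw":45/' h.py; python3 - <<'E'
from h import *
f,H,S,V=look("pics/w9.png")
s=observe();Rm=Ro.from_rotvec(s["ee_rot"]).as_matrix();print(np.arctan2(Rm[1,1],Rm[0,1])%np.pi)
zt=s["position"][2]+.0183+.022   # plate top while held
for c in blobs((S<60)&(V>130),600)[:2]: print("white",cv2.boundingRect(c),rect(f,c,zt))
# pad: from scene camera
f,_=frame("top");hsv=cv2.cvtColor(f["color"],cv2.COLOR_BGR2HSV);S,V=hsv[...,1],hsv[...,2]
roi=np.zeros(V.shape,bool);roi[170:232,330:405]=1
for c in blobs((V<80)&roi,300): print("pad",rect(f,c,.014))
plan(516,-310,100,.346,15)
E
```

```text
tcp [0.5537 0.11   0.0873] [2.114e+00 2.323e+00 2.000e-03] F [-0.9 -0.7 -2.2] 37.45715260505676 0.574 14.1
0.09416168470663697
white (270, 200, 104, 162) (array([555.7, 102.6]), np.float32(89.7), np.float32(49.2), np.float32(1.664))
white (454, 22, 60, 126) (array([610. , 199.6]), np.float32(46.3), np.float32(14.1), np.float32(1.579))
pad (array([ 516. , -309.4]), np.float32(157.0), np.float32(96.2), np.float32(1.914))
{"dx":-27.6,"dy":-5.1,"dz":-0.9,"turn":-0.02,"claw":45},{"dx":-27.6,"dy":-5.6,"dz":-1,"turn":-0.01,"claw":45},{"dx":-27.4,"dy":-5.9,"dz":-0.9,"turn":-0.02,"claw":45},{"dx":-27.4,"dy":-6.4,"dz":-0.9,"turn":-0.02,"claw":45},{"dx":-27.2,"dy":-7,"dz":-1,"turn":-0.01,"claw":45},
{"dx":-27.2,"dy":-7.2,"dz":-0.9,"turn":-0.02,"claw":45},{"dx":-26.9,"dy":-7.8,"dz":-1,"turn":-0.02,"claw":45},{"dx":-26.9,"dy":-8.4,"dz":-0.9,"turn":-0.01,"claw":45},{"dx":-26.7,"dy":-8.6,"dz":-0.9,"turn":-0.02,"claw":45},{"dx":-26.6,"dy":-9.1,"dz":-1,"turn":-0.02,"claw":45},
{"dx":-26.4,"dy":-9.6,"dz":-0.9,"turn":-0.01,"claw":45},{"dx":-26.3,"dy":-10,"dz":-0.9,"turn":-0.02,"claw":45},{"dx":-26,"dy":-10.4,"dz":-1,"turn":-0.02,"claw":45},{"dx":-25.9,"dy":-11,"dz":-0.9,"turn":-0.02,"claw":45},{"dx":-25.7,"dy":-11.5,"dz":-1,"turn":-0.01,"claw":45},

end [ 516.  -310.1  100. ] 0.344
```

The held plate's visible end moved from row 157 to row 200. I'll check whether that is shadow or tilt before travelling.

```bash
python3 - <<'E'
import cv2
im=cv2.imread("pics/w9.png")
for r in range(120,260,8): print(r,im[r,300].tolist(),im[r,340].tolist())
b=cv2.imread("pics/w7.png")
import numpy as np
c=np.hstack([cv2.resize(im[60:400,180:480],(400,453))])
cv2.imwrite("pics/c9.png",c)
E
```

```text
120 [76, 48, 36] [75, 46, 35]
128 [75, 47, 30] [76, 55, 40]
136 [73, 49, 34] [75, 50, 36]
144 [76, 47, 29] [80, 54, 41]
152 [101, 115, 118] [98, 113, 118]
160 [97, 115, 117] [100, 115, 120]
168 [101, 117, 119] [104, 117, 123]
176 [102, 115, 120] [101, 114, 122]
184 [102, 117, 121] [86, 98, 101]
192 [105, 119, 124] [93, 107, 110]
200 [106, 122, 128] [100, 117, 122]
208 [157, 180, 185] [131, 150, 155]
216 [158, 182, 185] [158, 183, 185]
224 [159, 183, 186] [158, 183, 184]
232 [159, 184, 186] [145, 167, 173]
240 [157, 181, 183] [157, 180, 184]
248 [156, 182, 186] [157, 181, 184]
256 [160, 183, 187] [162, 186, 189]
```

View pics/c9.png

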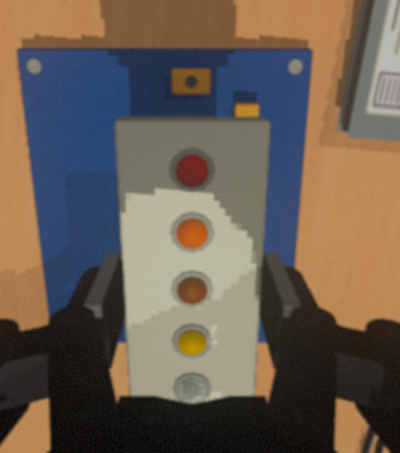

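The dark end is only a shadow. The plate is level, its end is at crop row 118, and the pads grip it at the brown middle stone at (192,290). I now travel past the pad so the wrist camera can see it.

```bash
python3 - <<'E'
from h import *
plan(549,-400,225,.345,15)
E
```

```text
{"dx":-33.8,"dy":-3.4,"dz":-9.3,"turn":-0.02,"claw":45},{"dx":-33.8,"dy":-4.1,"dz":-9.2,"turn":-0.01,"claw":45},{"dx":-33.7,"dy":-4.5,"dz":-9.3,"turn":-0.02,"claw":45},{"dx":-33.6,"dy":-5.1,"dz":-9.3,"turn":-0.02,"claw":45},{"dx":-33.5,"dy":-5.8,"dz":-9.3,"turn":-0.01,"claw":45},
{"dx":-33.4,"dy":-6.1,"dz":-9.2,"turn":-0.02,"claw":45},{"dx":-33.3,"dy":-6.8,"dz":-9.3,"turn":-0.02,"claw":45},{"dx":-33.2,"dy":-7.5,"dz":-9.3,"turn":-0.01,"claw":45},{"dx":-33,"dy":-7.8,"dz":-9.2,"turn":-0.02,"claw":45},{"dx":-33,"dy":-8.4,"dz":-9.3,"turn":-0.02,"claw":45},
{"dx":-32.7,"dy":-9.1,"dz":-9.3,"turn":-0.01,"claw":45},{"dx":-32.7,"dy":-9.4,"dz":-9.2,"turn":-0.02,"claw":45},{"dx":-32.4,"dy":-10.1,"dz":-9.3,"turn":-0.02,"claw":45},{"dx":-32.3,"dy":-10.8,"dz":-9.3,"turn":-0.01,"claw":45},{"dx":-32.1,"dy":-11,"dz":-9.3,"turn":-0.02,"claw":45},

end [ 549. -400.  225.] 0.344
```

Emit:
apply_moves(
  increments=[
    {"dx": -20, "dy": -2, "dz": -9, "turn": -0.01, "claw": 45},
    {"dx": -34, "dy": -4, "dz": -9, "turn": -0.02, "claw": 45},
    {"dx": -34, "dy": -4.5, "dz": -9, "turn": -0.02, "claw": 45},
    {"dx": -34, "dy": -5, "dz": -9, "turn": -0.02, "claw": 45},
    {"dx": -34, "dy": -6, "dz": -9, "turn": -0.01, "claw": 45},
  ],
)

```text
time_s: 14.7
position: [0.5513, -0.0488, 0.1309]
ee_rot: [-2.018, -2.406, 0.002]
ft_force: [1.3, -0.6, -1.8]
grip_width: 0.573
finger_force: 37.4
```

Emit:
apply_moves(
  increments=[
    {"dx": -34, "dy": -6, "dz": -9, "turn": -0.02, "claw": 45},
    {"dx": -33, "dy": -7, "dz": -9, "turn": -0.02, "claw": 45},
    {"dx": -33, "dy": -7, "dz": -9, "turn": -0.01, "claw": 45},
    {"dx": -33, "dy": -8, "dz": -9, "turn": -0.02, "claw": 45},
    {"dx": -33, "dy": -8, "dz": -9, "turn": -0.02, "claw": 45},
  ],
)

```text
time_s: 15.2
position: [0.5508, -0.2185, 0.1758]
ee_rot: [-1.907, -2.494, 0.001]
ft_force: [0.1, 0.5, -1.1]
grip_width: 0.574
finger_force: 37.4
```

Emit:
apply_moves(
  increments=[
    {"dx": -33, "dy": -9, "dz": -9, "turn": -0.02, "claw": 45},
    {"dx": -33, "dy": -9, "dz": -9, "turn": -0.02, "claw": 45},
    {"dx": -32, "dy": -10, "dz": -9, "turn": -0.01, "claw": 45},
    {"dx": -32, "dy": -11, "dz": -9, "turn": -0.02, "claw": 45},
    {"dx": -32, "dy": -11, "dz": -9, "turn": -0.01, "claw": 45},
  ],
)

```text
time_s: 15.7
position: [0.5512, -0.388, 0.2204]
ee_rot: [-1.806, -2.567, -0.0]
ft_force: [1.7, -0.7, -1.9]
grip_width: 0.57
finger_force: 37.4
```

Emit:
apply_moves(
  increments=[
    {"dx": -14, "dy": -3, "dz": 0, "turn": 0, "claw": 45},
    {"dx": 0, "dy": 0, "dz": 0, "turn": 0, "claw": 45},
    {"dx": 0, "dy": 0, "dz": 0, "turn": 0, "claw": 45},
    {"dx": 0, "dy": 0, "dz": 0, "turn": 0, "claw": 45},
  ],
)

```text
time_s: 16.1
position: [0.5543, -0.3991, 0.2208]
ee_rot: [-1.804, -2.569, -0.003]
ft_force: [-0.1, -0.3, -1.7]
grip_width: 0.576
finger_force: 37.4
```

```bash
python3 - <<'E'
from h import *
f,H,S,V=look("pics/w10.png")
print("exp pad centre px",proj(f,[[.516,-.310,.014]]),[proj(f,[[.516-.338*a/1000+.941*b/1000,-.310+.941*a/1000+.338*b/1000,.014]]).round(0).tolist() for a in(-80,80) for b in (-50,50)])
for nm,m in (("white",(S<60)&(V>140)),("dark",(V<60))):
    for c in blobs(m,800)[:5]: print(nm,cv2.boundingRect(c),rect(f,c,.014))
E
```

```text
tcp [ 0.5543 -0.3991  0.2208] [-1.804 -2.569 -0.003] F [-0.1 -0.3 -1.7] 37.42191553115845 0.576 16.1
exp pad centre px [[317.76860841  87.66160165]] [[[277.0, 157.0]], [[359.0, 157.0]], [[271.0, 8.0]], [[364.0, 8.0]]]
white (274, 200, 104, 162) (array([ 612.3, -554.9]), np.float32(256.7), np.float32(141.8), np.float32(1.925))
white (290, 24, 56, 122) (array([ 517.1, -309.8]), np.float32(129.8), np.float32(62.9), np.float32(1.919))
dark (0, 0, 640, 400) (array([ 580.4, -488.7]), np.float32(1022.8), np.float32(554.9), np.float32(0.348))
dark (278, 12, 87, 135) (array([ 518.2, -304. ]), np.float32(142.4), np.float32(92.7), np.float32(1.919))
```

Emit:
apply_moves(
  increments=[
    {"dx": -6, "dy": 0, "dz": -12, "turn": 0, "claw": 45},
    {"dx": -6, "dy": 0, "dz": -12, "turn": 0, "claw": 45},
    {"dx": 0, "dy": 0, "dz": 0, "turn": 0, "claw": 45},
    {"dx": 0, "dy": 0, "dz": 0, "turn": 0, "claw": 45},
  ],
)

```text
time_s: 16.55
position: [0.558, -0.4116, 0.2456]
ee_rot: [-1.807, -2.57, -0.001]
ft_force: [0.3, -0.0, -2.5]
grip_width: 0.572
finger_force: 37.5
```

```bash
python3 - <<'E'
from h import *
f,H,S,V=look("pics/w11.png")
for nm,m in (("white",(S<60)&(V>140)),("dark",(V<60))):
    for c in blobs(m,800)[:5]: print(nm,cv2.boundingRect(c),rect(f,c,.014))
im=f["color"];x=int(proj(f,[[.516,-.310,.014]])[0,0])
print("dark rows left/right",[np.where(V[:160,c]<60)[0][[0,-1]].tolist() for c in (x-34,x+34)])
print([int(v) for v in V[0:160:4,x]])
for r in (60,80,100): print(r,[int(v) for v in V[r,x-50:x+50:3]])
E
```

```text
tcp [ 0.558  -0.4116  0.2456] [-1.807e+00 -2.570e+00 -1.000e-03] F [ 0.3 -0.  -2.5] 37.46928334236145 0.572 16.55
white (274, 199, 104, 163) (array([ 621.3, -582.7]), np.float32(275.9), np.float32(150.4), np.float32(1.917))
white (292, 15, 54, 121) (array([ 517.7, -311.1]), np.float32(134.8), np.float32(63.7), np.float32(1.92))
dark (0, 0, 640, 400) (array([ 587.8, -513.1]), np.float32(1092.6), np.float32(592.3), np.float32(0.347))
dark (278, 5, 85, 50) (array([ 500.7, -261.9]), np.float32(95.6), np.float32(50.6), np.float32(0.346))
dark rows left/right [[5, 143], [5, 143]]
[125, 78, 56, 55, 54, 157, 185, 187, 188, 186, 191, 186, 189, 188, 189, 188, 187, 187, 190, 190, 188, 187, 192, 189, 193, 191, 190, 191, 189, 192, 192, 191, 191, 134, 60, 55, 74, 101, 125, 127]
60 [192, 195, 187, 165, 63, 63, 63, 62, 61, 75, 186, 190, 189, 191, 189, 187, 187, 188, 188, 190, 191, 190, 190, 189, 190, 150, 56, 63, 61, 64, 56, 106, 195, 192]
80 [193, 194, 195, 178, 82, 126, 135, 122, 62, 66, 187, 190, 189, 190, 190, 189, 195, 190, 190, 192, 188, 190, 190, 188, 192, 145, 60, 58, 63, 60, 63, 147, 194, 192]
100 [196, 193, 193, 180, 112, 67, 59, 64, 66, 60, 175, 192, 192, 189, 188, 191, 193, 188, 190, 190, 190, 190, 190, 187, 191, 121, 61, 64, 60, 64, 60, 170, 196, 195]
```

The full bracket outline is visible (134.8×63.7 mm, expected 134×64). The pad seat is at about (517.5, -311.0) with yaw 0.347. I'll plan the approach.

```bash
python3 - <<'E'
from h import *
plan(517.1,-311.6,60,.347,6)
E
```

```text
{"dx":17.9,"dy":-0.8,"dz":30.9,"turn":-0,"claw":45},{"dx":18,"dy":-0.7,"dz":30.8,"turn":-0,"claw":45},{"dx":17.9,"dy":-0.8,"dz":30.9,"turn":-0,"claw":45},{"dx":18,"dy":-0.7,"dz":30.8,"turn":-0,"claw":45},{"dx":17.9,"dy":-0.8,"dz":30.9,"turn":-0,"claw":45},
{"dx":18,"dy":-0.8,"dz":30.8,"turn":-0,"claw":45},
end [ 517.1 -311.6   60. ] 0.345
```

Emit:
apply_moves(
  increments=[
    {"dx": 18, "dy": -0.8, "dz": 31, "turn": 0, "claw": 45},
    {"dx": 18, "dy": -0.8, "dz": 31, "turn": 0, "claw": 45},
    {"dx": 18, "dy": -0.8, "dz": 31, "turn": 0, "claw": 45},
    {"dx": 18, "dy": -0.8, "dz": 31, "turn": 0, "claw": 45},
    {"dx": 18, "dy": -0.7, "dz": 31, "turn": 0, "claw": 45},
  ],
)

```text
time_s: 17.1
position: [0.5228, -0.327, 0.0889]
ee_rot: [-1.806, -2.569, -0.001]
ft_force: [0.4, -0.2, -1.6]
grip_width: 0.57
finger_force: 37.4
```

Emit:
apply_moves(
  increments=[
    {"dx": 18, "dy": -0.7, "dz": 31, "turn": 0, "claw": 45},
    {"dx": 0, "dy": 0, "dz": 0, "turn": 0, "claw": 45},
    {"dx": 0, "dy": 0, "dz": 0, "turn": 0, "claw": 45},
    {"dx": 0, "dy": 0, "dz": 0, "turn": 0, "claw": 45},
  ],
)

```text
time_s: 17.5
position: [0.5186, -0.3151, 0.0621]
ee_rot: [1.806, 2.564, -0.001]
ft_force: [1.1, -0.6, -0.5]
grip_width: 0.578
finger_force: 37.4
```

```bash
python3 - <<'E'
from h import *
f,H,S,V=look("pics/w12.png")
for nm,m in (("white",(S<60)&(V>90)),):
    for c in blobs(m,800)[:2]: print(nm,cv2.boundingRect(c),rect(f,c,.1))
plan(517.1,-311.6,10,.347,5)
E
```

```text
tcp [ 0.5186 -0.3151  0.0621] [ 1.806e+00  2.564e+00 -1.000e-03] F [ 1.1 -0.6 -0.5] 37.44616985321045 0.578 17.5
white (267, 150, 119, 213) (array([ 522.5, -311.5]), np.float32(114.2), np.float32(57.2), np.float32(1.917))
white (276, 116, 95, 32) (array([ 496.8, -252.1]), np.float32(39.3), np.float32(12.7), np.float32(0.345))
{"dx":0.8,"dy":-0,"dz":10.5,"turn":-0,"claw":45},{"dx":0.8,"dy":-0.1,"dz":10.4,"turn":-0,"claw":45},{"dx":0.8,"dy":-0,"dz":10.5,"turn":-0,"claw":45},{"dx":0.8,"dy":-0.1,"dz":10.5,"turn":-0,"claw":45},{"dx":0.9,"dy":-0,"dz":10.4,"turn":-0,"claw":45},

end [ 517.1 -311.5   10. ] 0.343
```

Emit:
apply_moves(
  increments=[
    {"dx": 2, "dy": 0, "dz": 10, "turn": 0, "claw": 45},
    {"dx": 2, "dy": 0, "dz": 12, "turn": 0, "claw": 45},
    {"dx": 0, "dy": 0, "dz": 14, "turn": 0, "claw": 45},
    {"dx": 0, "dy": 0, "dz": 14, "turn": 0, "claw": 45},
    {"dx": 0, "dy": 0, "dz": 10, "turn": 0, "claw": 45},
  ],
)

```text
time_s: 18.05
position: [0.5145, -0.3081, -0.0026]
ee_rot: [-1.807, -2.567, 0.0]
ft_force: [0.5, 0.3, -1.0]
grip_width: 0.574
finger_force: 37.4
```

Emit:
apply_moves(
  increments=[
    {"dx": 0, "dy": 0, "dz": 0, "turn": 0, "claw": 45},
    {"dx": 0, "dy": 0, "dz": 0, "turn": 0, "claw": 45},
    {"dx": 0, "dy": 0, "dz": 0, "turn": 0, "claw": 45},
  ],
)

```text
time_s: 18.35
position: [0.5161, -0.3094, 0.0003]
ee_rot: [1.808, 2.568, -0.0]
ft_force: [0.3, -0.5, -1.4]
grip_width: 0.574
finger_force: 37.4
```

```bash
python3 - <<'E'
from h import *
f,H,S,V=look("pics/w13.png")
# far end rows: dark pad edge / bracket / plate, along central columns; and side columns at mid-rows
print(130,[int(v) for v in V[100:165:2,325]]); print("exp px of bracket far inner face z.019, pad end z.014:",[proj(f,[[.5175-.340*a/1000,-.311+.940*a/1000,z]])[0].round(1).tolist() for a,z in((63,.019),(67,.019),(80,.014))])
for r in (165,175,200,215): print(r,[int(v) for v in V[r,230:420:3]])
s=observe();Rm=Ro.from_rotvec(s["ee_rot"]).as_matrix();print(np.arctan2(Rm[1,1],Rm[0,1])%np.pi)
E
```

```text
tcp [ 5.161e-01 -3.094e-01  3.000e-04] [ 1.808  2.568 -0.   ] F [ 0.3 -0.5 -1.4] 37.409661412239075 0.574 18.35
130 [123, 125, 125, 73, 40, 38, 41, 41, 38, 41, 42, 34, 38, 37, 38, 34, 36, 39, 40, 39, 47, 114, 125, 120, 84, 100, 121, 123, 125, 123, 123, 123, 124]
exp px of bracket far inner face z.019, pad end z.014: [[322.4, 140.2], [322.4, 131.8], [322.4, 103.4]]
165 [61, 50, 48, 48, 48, 47, 50, 47, 43, 42, 71, 103, 98, 124, 125, 122, 120, 125, 122, 126, 121, 123, 124, 123, 125, 126, 121, 123, 124, 126, 122, 125, 123, 125, 127, 125, 122, 124, 120, 121, 128, 122, 124, 124, 121, 127, 126, 123, 127, 124, 122, 118, 129, 74, 42, 38, 41, 46, 44, 42, 49, 45, 47, 71]
175 [94, 52, 53, 50, 50, 50, 44, 49, 44, 43, 53, 104, 98, 122, 125, 128, 123, 123, 128, 123, 125, 125, 123, 125, 123, 124, 123, 117, 95, 91, 93, 93, 93, 91, 94, 103, 123, 128, 125, 127, 127, 124, 124, 126, 125, 123, 123, 123, 125, 126, 117, 121, 130, 56, 49, 48, 43, 44, 49, 52, 47, 51, 46, 110]
200 [170, 65, 58, 58, 54, 56, 53, 54, 48, 51, 44, 43, 45, 109, 125, 124, 124, 125, 124, 122, 124, 126, 123, 127, 126, 124, 128, 126, 102, 97, 94, 93, 90, 98, 103, 139, 128, 128, 187, 188, 153, 129, 126, 123, 123, 130, 149, 126, 124, 126, 92, 45, 49, 50, 52, 52, 50, 47, 56, 51, 56, 55, 94, 193]
215 [180, 132, 56, 56, 59, 57, 53, 51, 49, 48, 46, 47, 43, 89, 124, 125, 125, 125, 125, 124, 126, 124, 127, 138, 166, 193, 193, 192, 191, 192, 192, 190, 192, 191, 193, 190, 192, 192, 189, 193, 193, 189, 190, 190, 192, 193, 192, 193, 177, 122, 58, 52, 53, 49, 51, 49, 48, 54, 55, 56, 56, 53, 163, 196]
0.34400935239889313
```

I'm 2–3 mm too far along tool x. I correct by dx -2.8 and dy +0.4, then lower to contact.

Emit:
apply_moves(
  increments=[
    {"dx": -2.8, "dy": 0.4, "dz": 0, "turn": 0, "claw": 45},
    {"dx": 0, "dy": 0, "dz": 4, "turn": 0, "claw": 45},
    {"dx": 0, "dy": 0, "dz": 0, "turn": 0, "claw": 45},
    {"dx": 0, "dy": 0, "dz": 0, "turn": 0, "claw": 45},
  ],
)

```text
time_s: 18.8
position: [0.5167, -0.3111, -0.0045]
ee_rot: [-1.808, -2.568, -0.0]
ft_force: [-0.3, -0.0, -2.3]
grip_width: 0.574
finger_force: 37.4
```

Emit:
apply_moves(
  increments=[
    {"dx": 0, "dy": 0, "dz": 3, "turn": 0, "claw": 45},
    {"dx": 0, "dy": 0, "dz": 3, "turn": 0, "claw": 45},
    {"dx": 0, "dy": 0, "dz": 0, "turn": 0, "claw": 45},
  ],
)

```text
time_s: 19.1
position: [0.5164, -0.3108, -0.011]
ee_rot: [-1.808, -2.568, -0.0]
ft_force: [-0.1, -0.4, -1.0]
grip_width: 0.572
finger_force: 37.4
```

Emit:
apply_moves(
  increments=[
    {"dx": 0, "dy": 0, "dz": 2, "turn": 0, "claw": 45},
    {"dx": 0, "dy": 0, "dz": 1, "turn": 0, "claw": 45},
    {"dx": 0, "dy": 0, "dz": 0, "turn": 0, "claw": 45},
  ],
)

```text
time_s: 19.4
position: [0.5167, -0.3112, -0.0135]
ee_rot: [-1.808, -2.569, -0.0]
ft_force: [-0.3, 0.3, -1.8]
grip_width: 0.576
finger_force: 37.4
```

The underside is now below the bracket tops with no contact force, so the plate is inside. Last mm.

Emit:
apply_moves(
  increments=[
    {"dx": 0, "dy": 0, "dz": 1, "turn": 0, "claw": 45},
    {"dx": 0, "dy": 0, "dz": 0, "turn": 0, "claw": 45},
    {"dx": 0, "dy": 0, "dz": 0, "turn": 0, "claw": 45},
  ],
)

```text
time_s: 19.7
position: [0.517, -0.3114, -0.014]
ee_rot: [1.808, 2.569, 0.0]
ft_force: [-0.1, -0.0, 1.4]
grip_width: 0.577
finger_force: 37.7
```

Emit:
apply_moves(
  increments=[
    {"dx": 0, "dy": 0, "dz": 0.5, "turn": 0, "claw": 45},
    {"dx": 0, "dy": 0, "dz": 0, "turn": 0, "claw": 45},
  ],
)

```text
time_s: 19.9
position: [0.517, -0.3114, -0.014]
ee_rot: [1.808, 2.569, 0.0]
ft_force: [-1.6, 1.6, 5.0]
grip_width: 0.573
finger_force: 38.1
```

It is seated: contact is at z -14.0, against the expected -14.3. I release and rise.

Emit:
apply_moves(
  increments=[
    {"dx": 0, "dy": 0, "dz": 0, "turn": 0, "claw": 54},
    {"dx": 0, "dy": 0, "dz": 0, "turn": 0, "claw": 60},
    {"dx": 0, "dy": 0, "dz": 0, "turn": 0, "claw": 66},
    {"dx": 0, "dy": 0, "dz": 0, "turn": 0, "claw": 66},
  ],
)

```text
time_s: 20.3
position: [0.5168, -0.3113, -0.015]
ee_rot: [-1.808, -2.569, 0.0]
ft_force: [0.4, -0.6, 0.4]
grip_width: 0.775
finger_force: 0.0
```

Emit:
apply_moves(
  increments=[
    {"dx": 0, "dy": 0, "dz": -4, "turn": 0, "claw": 66},
    {"dx": 0, "dy": 0, "dz": -10, "turn": 0, "claw": 66},
    {"dx": 0, "dy": 0, "dz": -25, "turn": 0, "claw": 66},
    {"dx": 0, "dy": 0, "dz": -35, "turn": 0, "claw": 66},
    {"dx": 0, "dy": 0, "dz": -40, "turn": 0, "claw": 66},
  ],
)

```text
time_s: 20.8
position: [0.5161, -0.3109, 0.1002]
ee_rot: [-1.808, -2.567, 0.0]
ft_force: [0.5, -0.2, 1.2]
grip_width: 0.775
finger_force: 0.0
```

Emit:
apply_moves(
  increments=[
    {"dx": -30, "dy": 0, "dz": -40, "turn": 0, "claw": 66},
    {"dx": -35, "dy": 0, "dz": -35, "turn": 0, "claw": 66},
    {"dx": 0, "dy": 0, "dz": 0, "turn": 0, "claw": 66},
    {"dx": 0, "dy": 0, "dz": 0, "turn": 0, "claw": 66},
  ],
)

```text
time_s: 21.2
position: [0.5388, -0.3742, 0.1759]
ee_rot: [1.809, 2.565, -0.001]
ft_force: [0.1, 0.9, -1.0]
grip_width: 0.773
finger_force: 0.0
```

```bash
python3 - <<'E'
from h import *
f,H,S,V=look("pics/w14.png")
for c in blobs((S<60)&(V>110),800)[:4]: print("white",cv2.boundingRect(c),rect(f,c,.026),rect(f,c,.019))
for c in blobs((V<70),3000)[:3]: print("dark",cv2.boundingRect(c),rect(f,c,.014))
# stones (saturated) on the plate
p=proj(f,[[.517,-.311,.028]])[0];x,y=p.astype(int);print(p)
roi=np.zeros(V.shape,bool);roi[max(y-80,0):y+80,x-12:x+12]=1
P=[]
for c in blobs((S>90)&(V>90)&roi,15): (u,_)=cv2.minEnclosingCircle(c);P.append(ray(f,u,.027)[0]*1000)
print(np.round(P,1).tolist())
E
```

```text
tcp [ 0.5388 -0.3742  0.1759] [ 1.809e+00  2.565e+00 -1.000e-03] F [ 0.1  0.9 -1. ] 0.0 0.773 21.2
white (291, 43, 67, 138) (array([ 518.2, -311. ]), np.float32(131.3), np.float32(62.6), np.float32(1.916)) (array([ 518.3, -311.2]), np.float32(134.2), np.float32(64.0), np.float32(1.916))
white (328, 205, 59, 103) (array([ 606., -449.]), np.float32(139.0), np.float32(13.5), np.float32(1.524)) (array([ 608.1, -452.2]), np.float32(142.0), np.float32(13.8), np.float32(1.524))
dark (0, 0, 640, 400) (array([ 560.2, -446.5]), np.float32(906.3), np.float32(490.5), np.float32(0.343))
dark (274, 30, 101, 159) (array([ 517.9, -310.4]), np.float32(156.5), np.float32(96.8), np.float32(1.914))
[323.18928681 115.63110268]
[[542.7, -385.1], [503.5, -269.5], [510.9, -290.2], [525.6, -331.9], [518.2, -311.0]]
```

The middle stone is at (518.2, -311.0) and the bracket centre at (518.3, -311.2). The row of stones runs along the pad axis, so the plate is seated within 1 mm, and the fingers are clear.

```bash
python3 -c "
from station import *
print(job_done())"
```

```text
the job is handed in; nothing more can be done
None
```

I slid the plate home against the three stops, released it, gripped it at the middle, lifted it, laid it on the light pad inside the brackets within about 1 mm of centre, and handed the job in; the bystanders were left alone, and no verdict came back.

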